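# Stack a spacer and a washer on a spindle shaft and shut the retainer

### The job

Finish the spindle on the white stand, whose bearing is already on the shaft: feel the long brass spacer onto the shaft until it sits on the bearing, put the blue washer on top of it, then swing the red retainer fork over the washer until it is fully shut, and let go. The shaft stands a few millimetres off the middle of the stand, so find it by touch and never press or knock the spacer or washer hard against the stand; leave everything else as it is.

Things in the scene. Friction and masses are not known exactly. Their poses are not given: they have to be found in the camera images.
- stand: White base plate, 170 x 120 x 20 mm, fixed to the bench. Origin: on the bench, 25 mm from the plate's middle towards its -x end, below the shaft's nominal place; x runs to the hinge post (diameter 22 mm, 89 mm tall, at x = 60 mm), y to the left of that, z up. Clamped centring slides on it carry the shaft. Do not press spacer or washer against any of it with more than 30 N.
- shaft_nominal (a point): NOMINAL centre of the flat top (1 mm chamfer) of the upright steel shaft, diameter 12 mm, 99 mm above the bench. The true axis is up to 4.5 mm off this point along the stand's x and, independently, its y; this is not measured. The shaft does not give when touched.
- bearing_nominal (a point): On the nominal axis, 55 mm above the bench: height of the upper face of the steel bearing, diameter 38 mm, already on the shaft (the shaft is bare above it, 44 mm). It rides on a spring: 2 N to start, 2 N more for each mm down, 8 mm travel. The spacer's underside comes to rest here.
- spacer: Long brass spacer sleeve, 34 mm outside diameter, 30 mm tall, bore 14.5 mm, 50 g or so. Stands upright in the red tray. Origin: centre of its underside; z up.
- washer: Thick blue plastic washer, 37 mm outside diameter, 8 mm thick, bore 14.5 mm, 25 g or so. Lies flat in the red tray. Origin: centre of its underside; z up.
- latch (a joint): Angle of the red retainer fork about its upright hinge, rad: 0 wide open, 1.5 shut (a stop); shuts clockwise seen from above; stays where left. Underside 91, top 97 mm above the bench. Shut, its tines straddle the shaft over the washer; their sloped leading edges wedge the stack (93 mm high) down 2 mm against the spring: some 2 to 6 N at the knob over the last 0.6 rad.
- knob_top (a point): Centre of the top of the retainer's black upright knob, diameter 14 mm, 30 mm tall (from 97 to 127 mm above the bench). It travels on a circle of 78 mm radius about the hinge.
- hinge (a point): Point on the retainer's hinge axis (upright), 60 mm from the stand's origin along the stand's x, 91 mm above the bench.
- tray: Red parts tray, 214 x 214 mm, fixed to the bench, walls 12 mm high and 4 mm thick, inner floor 4 mm above the bench. Origin: centre of its underside. Four parts stand in it about 80 mm apart, in a square along its x and y, 40 mm each way from its middle; which is where differs.
- short_spacer: White plastic spacer, 34 mm diameter, 18 mm tall: the wrong one, leave it. Origin: centre of its underside.
- dark_washer: Black rubber washer, 37 mm diameter, 12 mm thick: the wrong one, leave it. Origin: centre of its underside.
- vial: Small amber jar, diameter 32 mm, 50 mm tall; leave it. Origin: centre of its underside.
- dish: Glass dish, diameter 80 mm, 16 mm tall; leave it. Origin: centre of its underside.
- driver: Screwdriver with a yellow handle, 190 mm long, lying on the bench; leave it.
- tweezers: Steel tweezers, 120 mm long, lying on the bench; leave them.
Things that resemble listed ones, but are neither listed nor needed, are in the scene too. There is more than one size of the stand; the one meant has the size given above.

How it is judged:
By the outcome, as a careful person would: the job done as asked, in the order asked, and still so for the second after the job is handed in, with the robot touching nothing.
It also fails if it takes over 72 s, if anything falls off the work surface, if the arm or the gripper's body presses on something with over 40 N, if the wrist force passes 120 N, or if a joint passes its speed limit or range.

### The arm

A 7-joint arm with a two-finger parallel gripper is mounted at the origin on the work surface. World frame = base frame: x ahead of the robot, y to its left, z up, the work surface at z = 0. Lengths are in mm, angles in degrees, forces in N, time in s.
With the tool pointing down it reaches from about 400 to 900 mm from the base axis. Payload 5.5 kg.
Tool frame: the origin (TCP) lies at the very end of the fingers, on their centre line; the grasp point (between the pads) lies 19 mm behind it; z points along the fingers, y is the direction in which the jaws open and shut (so a half turn about z gives the same grasp; the last joint's range is limited). The gripper opens to 85 mm and grips with 20 to 120 N. Pads are 22 mm wide; open, the fingers measure 114 mm over their backs; the gripper's body (76 mm by 85 mm) begins 54 mm behind the grasp point. The pads swing forward as they close: fully open they stand 13 mm farther back than shut.
Start: joints at [88.419, 28.699, -24.465, 88.831, 12.651, 65.22, -12.049], TCP at [186.401, -622.699, 231.31] pointing down, gripper open.
Joint ranges: [-164.97, 164.97], [-17.58, 116.51], [-87.97, 89.64], [11.32, 138.91], [-80.73, 260.73], [10.89, 115.49], [-147.41, 147.41]. Speed limits (degrees/s): [147.25, 147.25, 180, 180, 180, 180, 180].

### API

Orientations are given as a 3x3 rotation matrix whose columns are the frame's x, y, z axes.
In Python, from bench import env gives the robot as it stands.
- The arm moves only by the tool drive_tool, never from a script. Its argument "rows" is a list of rows, each a list of 5 numbers: the shift along the world's x, y, z in m, then the turn about the world's z in degrees, then the finger opening in m, from 0 to 0.0854. In form: [[tx, ty, tz, yaw, claw], ...]. A call has exactly 10 rows; each row shifts and turns the pose as measured when the row begins; what a row does not reach is not made up. A row lasts 1/10 s, in which the tool goes at most 50 mm and 8.59 degrees, less where a joint would pass 70% of its speed; a pose out of reach is approached as far as the arm can. A call with a gripper value outside its range is refused whole. The fingers move at their own pace and stop on an object; the grip force is fixed at half the most. Time passes only in rows, so rows that do not move let the fingers close, or fill a call up. It gives the time, the measured TCP pose, the force and the opening at its end, in the units of the state.
- env.read_state(): the state, without advancing time (a new reading comes with each control period).
- env.read_camera(name): name is "side" or "top"; returns a dict with "image" (420x560x3 uint8, red, green, blue), "range_z" (420x560 float32, mm along the optical axis (not along the pixel's ray), 0 where there is no reading), "mtx" (3x3 intrinsics, pixels), "R" (3x3) and "t" (3): a world point X has camera coordinates R X + t. Camera axes: x right, y down, z forward; pixel columns grow to the right and rows downward; lengths in mm; the calibration is good to about 2 mm. A picture is of the moment at which its call begins.
- env.hand_in(): hands the job in, once; it reports no verdict.
Trained networks look in a picture, given as the dict that the camera call returned (one of the last four; its "shot" number tells which), for a name from the list of things; names that differ only in an ending like _2 or _b are one class to them, and where a whole thing is asked for, a point or a joint stands for the part that bears it (a point fixed in the world has none). Each returns a list of dicts, best first, with "conf" (0 to 1); they miss things now and then, are a little off and sometimes report something else, mostly with a low value. They report only what shows in the picture. A call takes as long as a camera call. They do not tell look-alikes from the thing itself.
- env.regions_of(picture, thing): "pixels" (420x560 bool, what is visible of it).
- env.spot_point(picture, thing): "point" ([x, y, z] in mm, in world coordinates, good to about 4 mm: a listed point, or the origin of a listed thing).
The state is a dict: "time_s": time; "qpos": joint angles; "joint_velocities": joint speeds; "joint_torque": joint torques, N m; "tool_pos": TCP position; "ee_rot": TCP orientation; "force": force on the tool from outside, world axes, zero at the start; "wrist_torque": the same for the moment, N m; "grip_width": opening from 0.0 (shut) to 1.0 (fully open).
Only numpy, scipy, OpenCV 4.12 (cv2) and the standard library are available. Lean on these libraries where they do the work, as an engineer would, in place of code of your own. Each camera call takes 0.05 s, during which the arm holds its last target.

## Working session

There is one attempt and no reset: what is moved stays moved. The work goes in short steps, Python scripts to look and compute and a tool call to move; the robot and the scene stay as the last step left them, time stands still between calls to the robot, and variables do not carry over. Pictures are saved under pics/ and viewed, and the job is handed in when it is done.

Besides the shell and the picture viewer there is one more tool, called after "Emit:" as name([rows], argument=value, ...), one row to a line, values as JSON. drive_tool: Moves the arm, as the interface text tells. Its arguments: {"type":"object","properties":{"rows":{"type":"array","items":{"type":"array","items":{"type":"number"}}}},"required":["rows"]}

```bash
ls; mkdir -p pics; python3 - <<'E'
from bench import env
import cv2,numpy as np
s=env.read_state();print(s)
for n in("side","top"):
    p=env.read_camera(n);cv2.imwrite(f"pics/{n}0.png",p["image"][:,:,::-1]);print(n,p["mtx"],p["R"],p["t"],p["shot"])
    for th in["stand","spacer","washer","tray","knob_top","hinge","shaft_nominal","short_spacer","dark_washer"]:
        print(th,[(round(d["conf"],2),np.round(d["point"],0).tolist()) for d in env.spot_point(p,th)])
E
```

```text
pics
{'time_s': 0.0, 'qpos': array([ 88.41895319,  28.7530232 , -24.45383445,  88.88993958,
        12.65093067,  65.21948732, -12.05032313]), 'joint_velocities': array([ 0.1185876 ,  0.08591446,  0.01000806, -0.06588647,  0.05016339,
        0.03710606,  0.02909747]), 'joint_torque': array([-4.12884119e-04, -5.69517589e+01, -5.81581950e+00, -2.80938095e+01,
        1.07884995e-02,  1.19831887e-02, -4.29861075e-05]), 'tool_pos': array([ 186.13230191, -622.07521134,  230.2798167 ]), 'ee_rot': array([[ 9.58005138e-01,  2.86750636e-01, -4.77483684e-04],
       [ 2.86751025e-01, -9.58003371e-01,  1.84170050e-03],
       [ 7.06778122e-05, -1.90127748e-03, -9.99998190e-01]]), 'force': array([ 0.81541135,  0.44016839, -0.88205418]), 'wrist_torque': array([ 0.01442497, -0.02222351, -0.00691046]), 'grip_width': 0.9952845978601297}
side [[397.05256003   0.         277.40338086]
 [  0.         397.05256003 206.03244887]
 [  0.           0.           1.        ]] [[-0.66788963 -0.74418287  0.01073761]
 [-0.55806496  0.4912026  -0.66879257]
 [ 0.49242964 -0.45267191 -0.74337151]] [257.1567181  33
[... 848 characters left out ...]
[[ 0.00490417 -0.99996007  0.00747077]
 [-0.98430783 -0.00614495 -0.17635288]
 [ 0.17639175 -0.00648868 -0.98429866]] [ -28.88825297  459.02103287 1058.65819283] 2
stand [(0.96, [156.0, 271.0, -2.0]), (0.6, [491.0, -165.0, 2.0])]
spacer [(0.58, [580.0, 256.0, 7.0])]
washer [(0.53, [503.0, 230.0, 7.0])]
tray [(0.88, [548.0, 210.0, 3.0]), (0.48, [556.0, -426.0, -2.0])]
knob_top [(0.97, [292.0, 238.0, 174.0])]
hinge [(0.78, [219.0, 315.0, 125.0]), (0.75, [547.0, -145.0, 89.0]), (0.64, [591.0, 182.0, 2.0])]
shaft_nominal [(0.9, [150.0, 278.0, 135.0]), (0.73, [488.0, -167.0, 96.0]), (0.28, [548.0, 210.0, 3.0])]
short_spacer [(0.38, [373.0, -353.0, -4.0])]
dark_washer [(0.68, [515.0, 153.0, 5.0])]
```

View pics/side0.png

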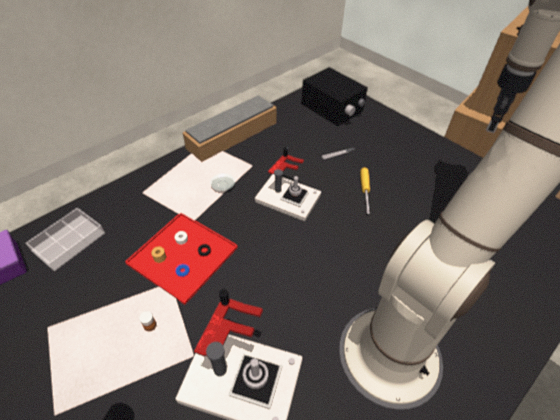

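View pics/top0.png

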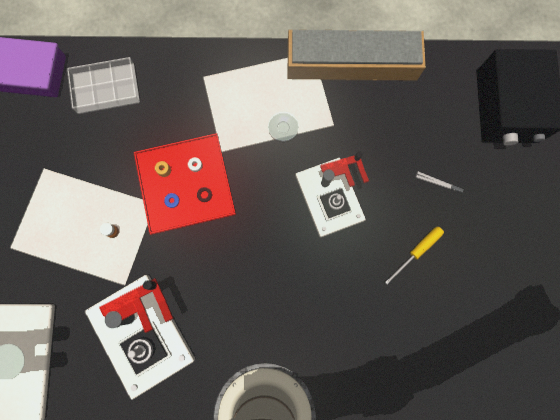

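The pictures show two stands: a small one (side 288,195; top 335,198) and a large one (side 240,380; top 140,340). The tray is at top (185,183): brass (162,168), white (195,164), blue (172,200) and black (205,195). The hinge height of about 91 mm fits the small stand, since the large one is about 125 mm. I'll check that with the plate size in crops and depth.

```bash
cat > h.py <<'E'
from bench import env
import cv2,numpy as np
def cloud(p):
    z=p["range_z"].astype(float);v,u=np.mgrid[:420,:560];K=p["mtx"]
    c=np.stack([(u-K[0,2])/K[0,0]*z,(v-K[1,2])/K[1,1]*z,z],-1)
    X=(c-p["t"])@p["R"]; X[z==0]=np.nan
    return X
def proj(p,X):
    c=p["R"]@np.asarray(X,float)+p["t"];q=p["mtx"]@c;return q[:2]/q[2]
def crop(p,u,v,w,h,k,fn):
    im=p["image"][v:v+h,u:u+w,::-1];cv2.imwrite(fn,cv2.resize(im,None,fx=k,fy=k,interpolation=cv2.INTER_CUBIC))
E
python3 - <<'E'
from h import *
np.set_printoptions(suppress=True,precision=1)
T=env.read_camera("top");S=env.read_camera("side")
a=T["image"];
crop(T,285,145,100,100,6,"pics/c1.png");crop(S,245,140,90,85,7,"pics/c2.png")
crop(T,130,130,110,105,6,"pics/c3.png")
for n,p in(("top",T),("side",S)):
    X=cloud(p)
    # plates
    for c,r in(((490,-165),130),((154,274),190)):
        d=np.hypot(X[...,0]-c[0],X[...,1]-c[1])
        hsv=cv2.cvtColor(p["image"],cv2.COLOR_RGB2HSV)
        for zl,zh in((14,26),(22,36)):
            m=(d<r)&(X[...,2]>zl)&(X[...,2]<zh)&(hsv[...,1]<60)&(hsv[...,2]>120)
            P=X[m]
            if len(P)>20: print(n,c,zl,len(P),P[:,2].mean(),cv2.minAreaRect(P[:,:2].astype(np.float32)))
    m=(np.hypot(X[...,0]-490,X[...,1]+165)<35)&(X[...,2]>92)&(X[...,2]<104);print("shaft",X[m].mean(0) if m.any() else None,m.sum())
    m=(np.hypot(X[...,0]-587,X[...,1]+209)<35)&(X[...,2]>112)&(X[...,2]<135);print("knob",X[m].mean(0) if m.any() else None,m.sum())
    hsv=cv2.cvtColor(p["image"],cv2.COLOR_RGB2HSV)
    for c,nm,h in(((582,257),"sp",34),((503,232),"wa",12),((593,181),"ss",22),((515,154),"dw",16)):
        m=(np.hypot(X[...,0]-c[0],X[...,1]-c[1])<30)&(abs(X[...,2]-h)<4);
        print(nm,X[m].mean(0),m.sum(),cv2.minEnclosingCircle(X[m][:,:2].astype(np.float32)))
    red=((hsv[...,0]<6)|(hsv[...,0]>174))&(hsv[...,1]>150)&(X[...,2]>10)&(X[...,2]<22)&(np.hypot(X[...,0]-548,X[...,1]-207)<170)
    red2=((hsv[...,0]<6)|(hsv[...,0]>174))&(hsv[...,1]>150)&(X[...,2]<22)&(np.hypot(X[...,0]-548,X[...,1]-207)<170)
    print("tray",cv2.minAreaRect(X[red2][:,:2].astype(np.float32)))
E
```

```text
top (490, -165) 14 2142 20.012486127351664 ((513.7264404296875, -155.02830505371094), (170.17529296875, 119.9102783203125), 20.967554092407227)
top (490, -165) 22 512 24.56573066177685 ((512.93994140625, -155.10340881347656), (167.16067504882812, 116.81427001953125), 21.553129196166992)
top (154, 274) 14 564 24.864167107124068 ((180.34669494628906, 292.65777587890625), (231.18116760253906, 162.8287353515625), 31.580013275146484)
top (154, 274) 22 4099 28.36941580235961 ((180.5103302001953, 292.3916015625), (231.18116760253906, 163.45361328125), 31.580013275146484)
shaft [ 493.5 -164.7   97.8] 23
knob [ 585.7 -208.   123.9] 44
sp [579.2 256.8  34.2] 123 ((578.757080078125, 257.83624267578125), 17.20919418334961)
wa [503.2 233.6  11.9] 155 ((501.7472229003906, 230.5302276611328), 26.895174026489258)
ss [592.7 179.3  22. ] 115 ((592.953857421875, 179.3811798095703), 17.021209716796875)
dw [516.7 154.4  15.6] 122 ((517.3800048828125, 154.34329223632812), 18.629167556762695)
tray ((548.8792724609375, 208.4539337158203), (219.5154266357422, 217.69544982910156), 14.100667953491211)
side (49
[... 388 characters left out ...]
, 163.4224090576172), 31.772441864013672)
side (154, 274) 22 5482 27.121429708036054 ((177.34347534179688, 291.6338195800781), (231.0105438232422, 163.28759765625), 31.79009437561035)
shaft [ 492.4 -166.2   96.5] 14
knob [ 581.9 -206.1  120.4] 29
sp [575.1 257.2  32.4] 83 ((575.610107421875, 256.5966796875), 17.557031631469727)
wa [499.1 235.4  10.4] 107 ((499.2601318359375, 235.30174255371094), 18.483257293701172)
ss [588.4 180.3  20.4] 76 ((588.0283813476562, 179.73196411132812), 18.023494720458984)
dw [513.7 155.1  14.4] 76 ((514.5578002929688, 155.09788513183594), 18.8952579498291)
tray ((552.8317260742188, 202.99520874023438), (231.65599060058594, 224.41070556640625), 13.80746841430664)
```

View pics/c1.png

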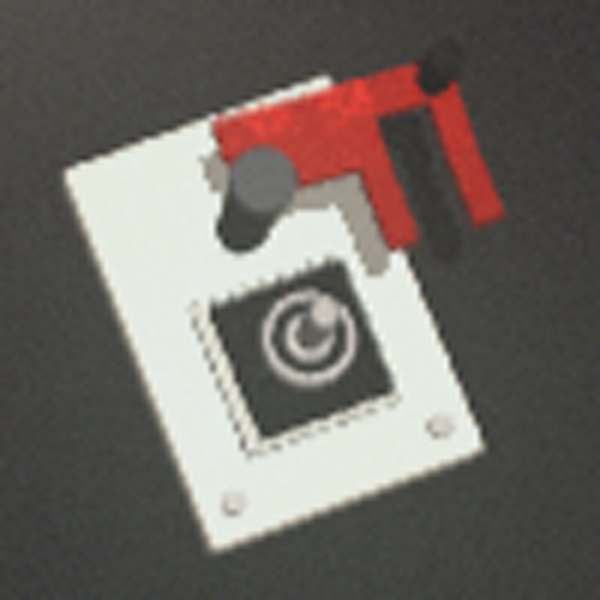

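View pics/c2.png

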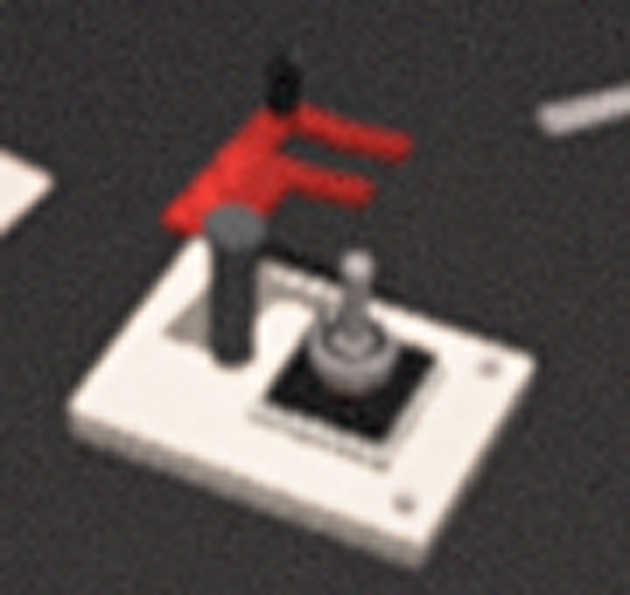

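View pics/c3.png

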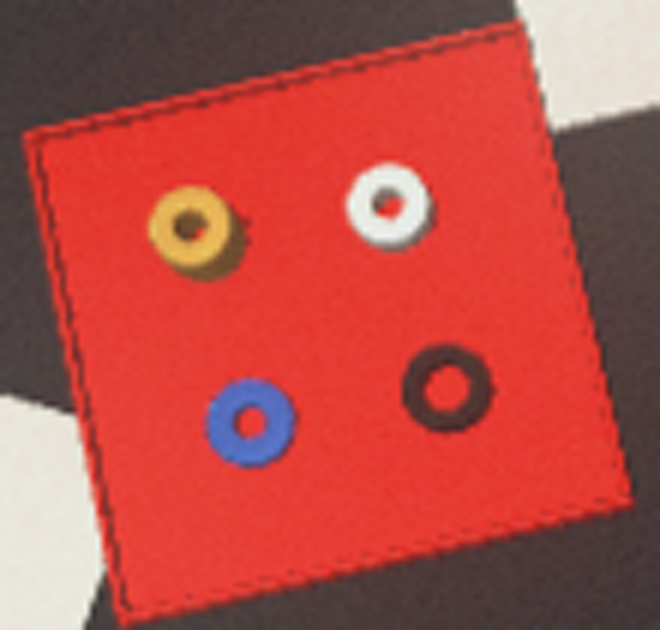

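The stand meant is the small one at top (335,198): its plate measures 170 x 120 mm with the hinge near 91 mm, while the large one at top (140,340) measures 231 x 163. In the tray, brass at top (162,168) is 30 mm tall and is the spacer. Blue at (172,200) is the washer. White (195,164) and black (205,195) are the wrong ones. Next I need the fork geometry in the stand frame.

```bash
python3 - <<'E'
from h import *
np.set_printoptions(suppress=True,precision=1)
T=env.read_camera("top");S=env.read_camera("side")
th=np.radians(21.0);R=np.array([[np.cos(th),-np.sin(th)],[np.sin(th),np.cos(th)]])
for n,p,c in(("top",T,(513.7,-155.0)),("side",S,(509.6,-154.7))):
    o=np.array(c)-25*R[:,0];print(n,"origin",o)
    X=cloud(p);L=(X[...,:2]-o)@R;hsv=cv2.cvtColor(p["image"],cv2.COLOR_RGB2HSV)
    near=np.hypot(L[...,0],L[...,1])<170
    red=near&((hsv[...,0]<8)|(hsv[...,0]>172))&(hsv[...,1]>120)&(X[...,2]>85)&(X[...,2]<105)
    hull=cv2.convexHull(L[red].astype(np.float32))[:,0];print("fork z",X[red][:,2].mean(),"hull",hull[::max(1,len(hull)//12)].tolist())
    k=near&(X[...,2]>110)&(X[...,2]<135);print("knob",L[k].mean(0),cv2.minEnclosingCircle(L[k].astype(np.float32)))
    k=near&(X[...,2]>95)&(abs(L[...,0])<15)&(abs(L[...,1])<15);print("shaft",L[k],X[k][:,2])
    k=near&(X[...,2]>86)&(np.hypot(L[...,0]-60,L[...,1])<18)&~red;print("post",np.median(L[k],0),cv2.minEnclosingCircle(L[k].astype(np.float32)))
    k=near&(X[...,2]>51)&(X[...,2]<58)&(np.hypot(L[...,0],L[...,1])<30);print("bearing",cv2.minEnclosingCircle(L[k].astype(np.float32)),k.sum())
E
```

```text
top origin [ 490.4 -164. ]
fork z 97.85389833645769 hull [[86.94486999511719, 7.127053260803223], [84.18494415283203, 8.469266891479492], [80.21669006347656, 9.829833030700684], [72.53266906738281, 10.513455390930176], [16.49319839477539, -35.70558166503906], [13.1358003616333, -71.47770690917969], [13.807218551635742, -76.86104583740234], [14.602572441101074, -78.93843841552734], [16.951845169067383, -80.14655303955078], [24.7490234375, -81.47711944580078], [51.13902282714844, -83.72344207763672], [70.91990661621094, -83.9795913696289], [80.42184448242188, -72.94312286376953], [83.60965728759766, -64.1406021118164], [84.7059097290039, -49.989280700683594]]
knob [ 73.2 -75.2] ((73.9334945678711, -76.26140594482422), 7.277315139770508)
shaft [[ 8.3 -5.5]
 [ 6.5 -2. ]
 [ 5.9 -4.3]
 [ 5.5 -7. ]
 [ 5.2  1. ]
 [ 4.6 -1.4]
 [ 3.3 -2.9]
 [ 3.1 -5.8]
 [ 2.  -7.6]
 [ 3.1  1.8]
 [ 1.9  0.1]
 [ 2.2 -3.5]
 [ 1.4 -5.5]
 [ 0.4 -7.5]
 [ 0.9  2.7]
 [ 0.3  0.3]
 [-0.4 -1.9]
 [-0.9 -4.5]
 [-1.4  0.5]
 [-2.  -1.8]] [ 98.8 101.2 100.   97.4 101.   99.6 102.7  98.9 100.8 100.4 102.9  95.8
  96.2  97.2 10
[... 431 characters left out ...]
5, -39.20887756347656], [16.381336212158203, -46.03421401977539], [16.310264587402344, -74.2510757446289], [16.29478645324707, -81.10997009277344], [17.058595657348633, -83.67092895507812], [62.64405822753906, -86.80049133300781], [83.68099212646484, -73.49134826660156], [89.51284790039062, -11.632014274597168]]
knob [ 74.3 -75.3] ((75.61170196533203, -74.68453979492188), 8.510213851928711)
shaft [[ 7.8 -7. ]
 [ 2.1 -8.7]
 [ 8.4 -1.4]
 [ 3.3 -4.5]
 [-0.2 -3.5]
 [ 3.9  1.3]
 [ 1.3 -0. ]
 [-1.2 -1.5]] [96.2 97.3 96.7 96.3 98.7 97.  97.  96.8]
post [60.3  1.6] ((62.84660720825195, -1.3319998979568481), 16.013126373291016)
bearing ((3.792154312133789, -1.7580198049545288), 18.895166397094727) 75
```

The shaft looks to be about (+3, -2.5) mm off nominal in the stand frame. The open tine tip is at about (16,-36) and the post at (60,0), so jaws at about 71° world clear both. First I move towards the tray.

Emit:
drive_tool([
  [0.04,0.02,0,5.4,0.06],
  [0.04,0.02,0,5.4,0.06],
  [0.04,0.02,0,5.4,0.06],
  [0.04,0.03,0,5.4,0.06],
  [0.04,0.03,0,5.4,0.06],
  [0.04,0.03,0,5.4,0.06],
  [0.04,0.03,0,5.4,0.06],
  [0.04,0.03,0,5.4,0.06],
  [0.04,0.03,0,5.4,0.06],
  [0.04,0.03,0,5.4,0.06],
])

```text
time_s: 2.2
tool_pos: [579.8, -356.3, 232.0]
ee_rot: [[0.319, 0.948, 0.001], [0.948, -0.319, -0.01], [-0.009, 0.004, -1.0]]
force: [-0.0, 0.2, 0.4]
grip_width: 0.704
```

Emit:
drive_tool([
  [0,0.05,0,0,0.06],
  [0,0.05,0,0,0.06],
  [0,0.05,0,0,0.06],
  [0,0.05,0,0,0.06],
  [0,0.05,0,0,0.06],
  [0,0.05,0,0,0.06],
  [0,0.05,0,0,0.06],
  [0,0.05,0,0,0.06],
  [0,0.05,0,0,0.06],
  [0,0.05,0,0,0.06],
])

```text
time_s: 3.2
tool_pos: [584.0, 144.2, 231.0]
ee_rot: [[0.319, 0.948, 0.009], [0.948, -0.319, -0.007], [-0.004, 0.01, -1.0]]
force: [0.9, 0.9, 0.3]
grip_width: 0.705
```

```bash
python3 -c "
from bench import env
s=env.read_state();print(s['qpos'],s['tool_pos'],s['force'])"
```

```text
[ 17.75896375  28.50062292 -46.57025745  95.99256778  23.10388262
  65.12450402 -53.8117894 ] [583.95188638 144.1589893  230.97854784] [0.93175235 0.89988458 0.31010929]
```

Emit:
drive_tool([
  [-0.002,0.04,-0.02,0,0.06],
  [-0.002,0.04,-0.02,0,0.06],
  [-0.002,0.033,-0.02,0,0.06],
  [0,0,-0.03,0,0.06],
  [0,0,-0.03,0,0.06],
  [0,0,-0.03,0,0.06],
  [0,0,-0.02,0,0.06],
  [0,0,-0.01,0,0.06],
  [0,0,0,0,0.06],
  [0,0,0,0,0.06],
])

```text
time_s: 4.2
tool_pos: [575.4, 276.8, 48.3]
ee_rot: [[0.305, 0.952, 0.015], [0.952, -0.305, 0.002], [0.007, 0.014, -1.0]]
force: [0.8, -0.6, 0.7]
grip_width: 0.702
```

```bash
python3 -c "
from h import *
print(env.read_state()['tool_pos'])
p=env.read_camera('top');crop(p,120,120,110,100,7,'pics/d1.png')
p=env.read_camera('side');crop(p,110,200,120,90,6,'pics/d2.png')"
```

```text
[575.43795972 276.7760487   48.28310881]
```

View pics/d1.png

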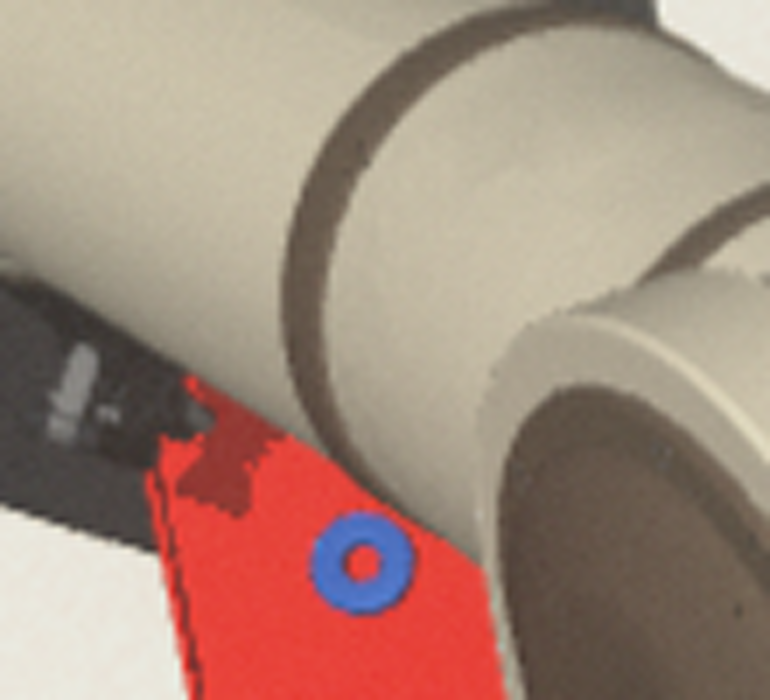

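Emit:
drive_tool([
  [0.001,-0.01,0,0,0.06],
  [0.001,-0.01,0,0,0.06],
  [0,0,0,0,0.06],
  [0,0,0,0,0.06],
  [0,0,-0.01,0,0.06],
  [0,0,-0.01,0,0.06],
  [0,0,-0.01,0,0.06],
  [0,0,-0.006,0,0.06],
  [0,0,0,0,0.06],
  [0,0,0,0,0.06],
])

```text
time_s: 5.3
tool_pos: [579.5, 254.7, 11.9]
ee_rot: [[0.307, 0.952, 0.02], [0.952, -0.307, 0.003], [0.009, 0.018, -1.0]]
force: [0.8, 0.8, 0.1]
grip_width: 0.703
```

The top view is mostly hidden by the arm, with only the washer visible at (362,562). Now I close on the spacer lightly.

Emit:
drive_tool([
  [0,0,-0.002,0,0.03],
  [0,0,0,0,0.03],
  [0,0,0,0,0.03],
  [0,0,0,0,0.03],
  [0,0,0,0,0.03],
  [0,0,0,0,0.06],
  [0,0,0,0,0.06],
  [0,0,0,0,0.06],
  [0,0,0,0,0.06],
  [0,0,0,0,0.06],
])

```text
time_s: 6.3
tool_pos: [580.4, 255.4, 11.2]
ee_rot: [[0.306, 0.952, 0.022], [0.952, -0.307, 0.004], [0.01, 0.02, -1.0]]
force: [0.0, -0.1, -1.0]
grip_width: 0.7
```

```bash
python3 -c "
from h import *
p=env.read_camera('side');crop(p,110,200,120,90,6,'pics/d3.png')"
```

```text
(no output)
```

View pics/d3.png

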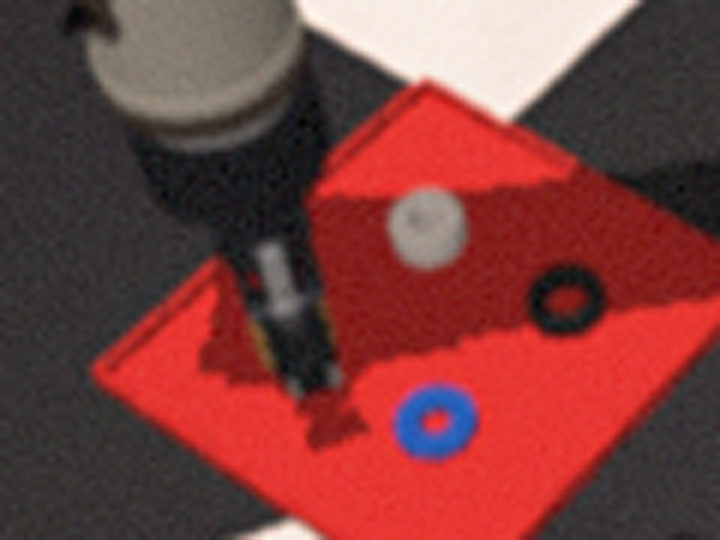

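Emit:
drive_tool([
  [0,0,0,8.5,0.06],
  [0,0,0,8.5,0.06],
  [0,0,0,8.5,0.06],
  [0,0,0,8.5,0.06],
  [0,0,0,8.5,0.06],
  [0,0,0,8.5,0.06],
  [0,0,0,8.5,0.06],
  [0,0,0,8.5,0.06],
  [0,0,0,8.5,0.06],
  [0,0,0,8.5,0.06],
])

```text
time_s: 7.35
tool_pos: [581.1, 254.9, 11.6]
ee_rot: [[-0.929, 0.369, -0.0], [0.369, 0.929, 0.023], [0.009, 0.021, -1.0]]
force: [-0.9, -0.2, -0.4]
grip_width: 0.702
```

Emit:
drive_tool([
  [-0.001,0,-0.002,0,0.06],
  [0,0,0,0,0.06],
  [0,0,0,0,0.02],
  [0,0,0,0,0.02],
  [0,0,0,0,0.02],
  [0,0,0,0,0.02],
  [0,0,0,0,0.02],
  [0,0,0,0,0.02],
  [0,0,0,0,0.02],
  [0,0,0,0,0.02],
])

```text
time_s: 8.35
tool_pos: [580.1, 254.7, 9.4]
ee_rot: [[-0.925, 0.379, -0.0], [0.379, 0.925, 0.022], [0.009, 0.021, -1.0]]
force: [-0.5, 0.9, 0.4]
grip_width: 0.383
```

Emit:
drive_tool([
  [0,0,0.01,0,0.02],
  [0,0,0.02,0,0.02],
  [0,0,0.03,0,0.02],
  [0,0,0.04,0,0.02],
  [0,0,0.03,0,0.02],
  [0,0,0.01,0,0.02],
  [0,0,0,0,0.02],
  [0,0,0,0,0.02],
  [0,0,0,0,0.02],
  [0,0,0,0,0.02],
])

```text
time_s: 9.35
tool_pos: [577.5, 254.4, 159.1]
ee_rot: [[-0.926, 0.377, -0.001], [0.377, 0.926, 0.022], [0.009, 0.02, -1.0]]
force: [-0.1, -0.0, -0.8]
grip_width: 0.381
```

```bash
python3 -c "
from h import *
np.set_printoptions(suppress=True,precision=2)
s=env.read_state();print(s['qpos'],s['wrist_torque'],s['force'],s['tool_pos'])
p=env.read_camera('side');crop(p,90,140,140,110,5,'pics/d4.png')"
```

```text
[ 16.37  45.19 -63.5   94.98  42.49  66.86  10.27] [ 0.01 -0.02 -0.01] [-0.1  -0.   -0.78] [577.51 254.45 159.08]
```

View pics/d4.png

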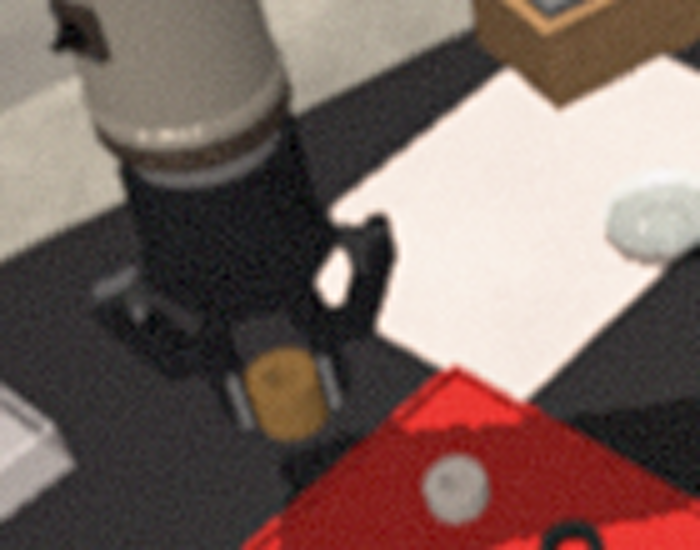

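Emit:
drive_tool([
  [-0.006,-0.025,0,0,0.02],
  [-0.01,-0.05,0,0,0.02],
  [-0.01,-0.05,0,0,0.02],
  [-0.01,-0.05,0,0,0.02],
  [-0.01,-0.05,0,0,0.02],
  [-0.01,-0.05,0,0,0.02],
  [-0.01,-0.05,0,0,0.02],
  [-0.01,-0.04,0,0,0.02],
  [-0.003,-0.02,0,0,0.02],
  [-0.002,-0.01,0,0,0.02],
])

```text
time_s: 10.4
tool_pos: [485.9, -140.8, 150.7]
ee_rot: [[-0.928, 0.372, -0.016], [0.372, 0.928, 0.031], [0.026, 0.023, -0.999]]
force: [0.7, 0.8, -0.9]
grip_width: 0.384
```

Emit:
drive_tool([
  [0,0,0,0,0.02],
  [0,0,0,0,0.02],
  [0,0,0,0,0.02],
  [0,0,0,0,0.02],
  [0,0,-0.004,0,0.02],
  [0,0,-0.01,0,0.02],
  [0,0,-0.01,0,0.02],
  [0,0,-0.005,0,0.02],
  [0,0,0,0,0.02],
  [0,0,0,0,0.02],
])

```text
time_s: 11.4
tool_pos: [486.2, -133.9, 117.9]
ee_rot: [[-0.931, 0.364, -0.018], [0.363, 0.931, 0.034], [0.029, 0.026, -0.999]]
force: [0.6, -0.0, 0.2]
grip_width: 0.383
```

```bash
python3 -c "
from h import *
np.set_printoptions(suppress=True,precision=2)
s=env.read_state();print(s['qpos'],s['wrist_torque'],s['force'],s['tool_pos'])
p=env.read_camera('side');crop(p,230,110,120,110,6,'pics/e1.png')
p=env.read_camera('top');crop(p,270,120,120,110,6,'pics/e2.png')"
```

```text
[ 65.3   41.81 -69.15 112.89  43.79  59.52  44.29] [-0.06  0.   -0.04] [ 0.59 -0.05  0.17] [ 486.17 -133.93  117.89]
```

View pics/e1.png

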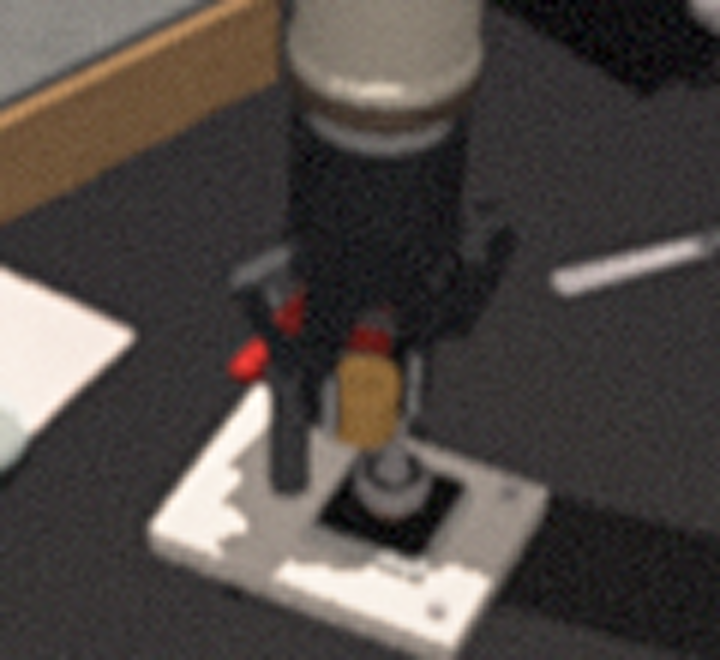

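View pics/e2.png

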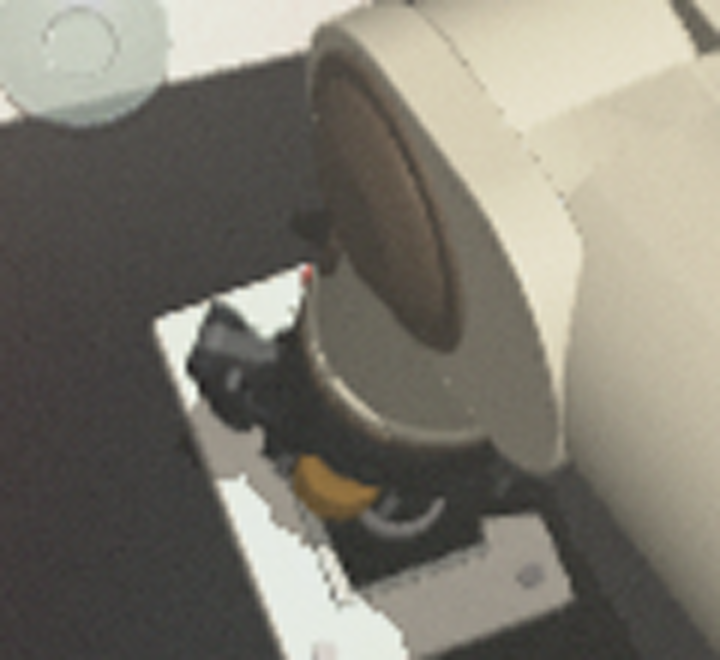

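Emit:
drive_tool([
  [0.001,-0.006,0,0,0.02],
  [0.001,-0.006,0,0,0.02],
  [0.001,-0.006,0,0,0.02],
  [0.001,-0.006,0,0,0.02],
  [0.001,-0.004,0,0,0.02],
  [0.001,-0.002,0,0,0.02],
  [0,0,0,0,0.02],
  [0,0,0,0,0.02],
  [0,0,0,0,0.02],
  [0,0,0,0,0.02],
])

```text
time_s: 12.5
tool_pos: [493.5, -168.1, 119.0]
ee_rot: [[-0.93, 0.366, -0.015], [0.365, 0.93, 0.033], [0.026, 0.025, -0.999]]
force: [-0.6, 0.2, -0.7]
grip_width: 0.378
```

```bash
cat > look.py <<'E'
from h import *
import sys
np.set_printoptions(suppress=True,precision=2)
tag=sys.argv[1]
s=env.read_state();print(s['qpos'],s['wrist_torque'],s['force'],s['tool_pos'])
p=env.read_camera('side');crop(p,250,140,80,75,8,f'pics/{tag}.png')
hsv=cv2.cvtColor(p["image"],cv2.COLOR_RGB2HSV);X=cloud(p)
m=(hsv[...,0]>12)&(hsv[...,0]<28)&(hsv[...,1]>110)&(np.hypot(X[...,0]-490,X[...,1]+165)<40)
print("brass px",m.sum(),np.argwhere(m)[:,::-1].mean(0),"u",np.where(m)[1].min(),np.where(m)[1].max())
print(np.median(X[m],0))
E
python3 look.py e3
```

```text
[ 67.31  42.98 -68.49 110.56  44.31  60.72  47.8 ] [-0.06 -0.01 -0.02] [-0.62  0.24 -0.73] [ 493.46 -168.11  119.04]
brass px 141 [298.14 167.43] u 293 306
[ 481.76 -165.13  138.67]
```

View pics/e3.png

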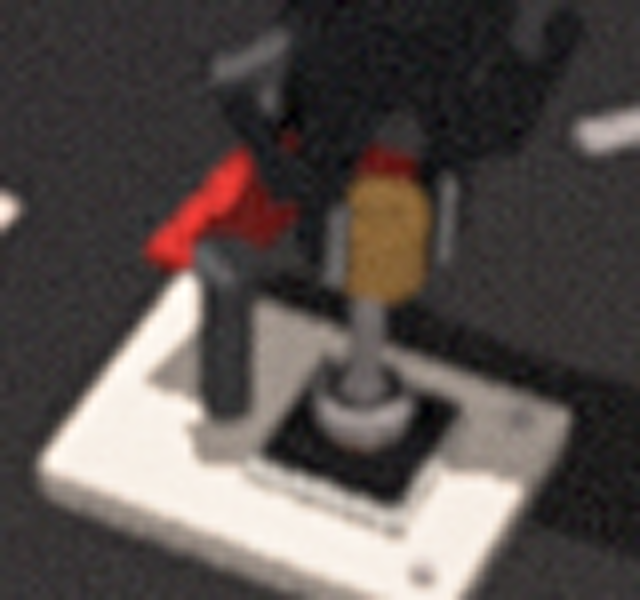

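```bash
cat > cmp.py <<'E'
from h import *
from scipy.optimize import minimize
np.set_printoptions(suppress=True,precision=2)
def sil(p,x,y,z0,z1,r,tilt=(0,0)):
    a=np.linspace(0,2*np.pi,40);pts=[proj(p,[x+tilt[0]*(z-z0)+r*np.cos(t),y+tilt[1]*(z-z0)+r*np.sin(t),z]) for z in(z0,z1) for t in a]
    return cv2.convexHull(np.array(pts,np.float32))[:,0]
p=env.read_camera('side');s=env.read_state();print(s['tool_pos'])
hsv=cv2.cvtColor(p["image"],cv2.COLOR_RGB2HSV)
m=((hsv[...,0]>10)&(hsv[...,0]<30)&(hsv[...,1]>100)).astype(np.uint8)
m[:, :285]=0;m[:,315:]=0;m[:150]=0;m[200:]=0
v,u=np.nonzero(m);print("brass u",u.min(),u.max(),"v",v.min(),v.max(),"median col centre",np.mean([ (u[v==r].min()+u[v==r].max())/2 for r in np.unique(v) if (v==r).sum()>8]))
z=s['tool_pos'];b=z[2]-5.4
h=sil(p,z[0]+0.3,z[1]-.2,b,b+30,17);print("pred u",h[:,0].min(),h[:,0].max(),"v",h[:,1].min(),h[:,1].max())
g=cv2.cvtColor(p["image"],cv2.COLOR_RGB2GRAY).astype(int)
for r in range(176,192): print(r,g[r,287:306])
for zz in(99,75,60): print(zz,"nominal-est (494.1,-165.3) ->",proj(p,[494.1,-165.3,zz]))
print("dpx/dx",proj(p,[495,-165,99])-proj(p,[494,-165,99]),"dpx/dy",proj(p,[494,-164,99])-proj(p,[494,-165,99]))
E
python3 cmp.py
```

```text
[ 493.48 -168.11  119.05]
brass u 293 303 v 162 178 median col centre 298.07142857142856
pred u 290.1478 302.49185 v 161.17642 176.98703
176 [ 11  18  31  32  38  47  70  93 101 106 108 102  96  90  78  60  51  55
  49]
177 [ 30  23  31  21  25  31  49  86 109 101 103  83  75  59  50  40  40  51
  55]
178 [ 51  40  25  26  18  30  49  91 114 112 100  59  38  32  28  34  35  45
  51]
179 [110  89  64  57  36  23  52  90 107 114  94  49  23  18  20  31   9  34
  43]
180 [142 130 116 110  81  60  55  93 101 104  89  50  32  30  26  25  29  26
  22]
181 [148 148 149 145 131 112  95  91 101 105  92  42  24  21  27  36  31  26
  28]
182 [151 151 147 154 147 143 117  97  98 104  88  63  39  32  22  31  25  26
  28]
183 [148 152 150 135 137 142 117  95  98 107 105 110  90  62  50  41  29  19
  29]
184 [149 146 137 106 109 123 100  96 100  98 110 126 120 113 112  87  62  47
  42]
185 [148 144 116  74  70  80  80  92 100  98  95  98 117 138 144 126 116 111
  87]
186 [145 125  83  68  49  56  78  96 100 102  82  54  76 122 142 149 149 144
 132]
187 [130  92  69  70  47  57  89  99 107 101  82  53  51  90 117 134 149 152
 147]
188 [103  65  75  67  43  67  94 101 105 105  90  56  39  71  90  99 110 119
 133]
189 [ 74  45  76  87  69  61  80  93 101  99  80  58  63  82  77  52  59  70
  94]
190 [ 42  31  85 122 122  93  68  78  90  88  85  97 118 120  79  34  18  27
  40]
191 [ 16  29  76 122 153 135 126 118 117 122 140 153 155 134  80  26  18  20
  14]
99 nominal-est (494.1,-165.3) -> [294.97 176.99]
75 nominal-est (494.1,-165.3) -> [294.62 182.85]
60 nominal-est (494.1,-165.3) -> [294.4  186.42]
dpx/dx [-0.24 -0.18] dpx/dy [-0.25  0.16]
```

Comparing the held spacer (brass column 298, rows 162–178) with the shaft (column 295.7 near row 180) puts the axis at about (496,-165.3) in robot coordinates. I'll move over it and start feeling.

Emit:
drive_tool([
  [0.0025,0.0028,0,0,0.02],
  [0,0,0,0,0.02],
  [0,0,0,0,0.02],
  [0,0,-0.004,0,0.02],
  [0,0,-0.003,0,0.02],
  [0,0,-0.002,0,0.02],
  [0,0,0,0,0.02],
  [0,0,0,0,0.02],
  [0,0,0,0,0.02],
  [0,0,0,0,0.02],
])

```text
time_s: 13.6
tool_pos: [496.0, -164.7, 109.0]
ee_rot: [[-0.931, 0.365, -0.016], [0.365, 0.93, 0.033], [0.027, 0.025, -0.999]]
force: [0.6, -0.3, -1.1]
grip_width: 0.377
```

Emit:
drive_tool([
  [0,0,-0.0015,0,0.02],
  [0,0,-0.0015,0,0.02],
  [0,0,-0.001,0,0.02],
  [0,0,-0.001,0,0.02],
  [0,0,-0.0007,0,0.02],
  [0,0,-0.0007,0,0.02],
  [0,0,-0.0007,0,0.02],
  [0,0,0,0,0.02],
  [0,0,0,0,0.02],
  [0,0,0,0,0.02],
])

```text
time_s: 14.6
tool_pos: [495.9, -165.0, 101.3]
ee_rot: [[-0.931, 0.366, -0.016], [0.365, 0.93, 0.033], [0.027, 0.025, -0.999]]
force: [-0.7, -0.7, -0.6]
grip_width: 0.383
```

At z 101.3 the underside is 3 mm below the shaft top with no force, so the spacer has probably entered. I go on down carefully.

Emit:
drive_tool([
  [0,0,-0.001,0,0.02],
  [0,0,-0.001,0,0.02],
  [0,0,-0.001,0,0.02],
  [0,0,-0.001,0,0.02],
  [0,0,-0.001,0,0.02],
  [0,0,-0.001,0,0.02],
  [0,0,-0.001,0,0.02],
  [0,0,-0.001,0,0.02],
  [0,0,0,0,0.02],
  [0,0,0,0,0.02],
])

```text
time_s: 15.6
tool_pos: [495.9, -165.0, 92.6]
ee_rot: [[-0.931, 0.366, -0.016], [0.365, 0.93, 0.033], [0.027, 0.025, -0.999]]
force: [-0.1, -0.5, -0.5]
grip_width: 0.383
```

```bash
python3 look.py f1
```

```text
[ 65.26  44.82 -66.09 111.2   46.65  58.57  45.98] [-0.07 -0.03 -0.01] [-0.11 -0.51 -0.47] [ 495.92 -165.03   92.59]
brass px 131 [296.28 175.25] u 292 301
[ 485.24 -163.72  113.02]
```

View pics/f1.png

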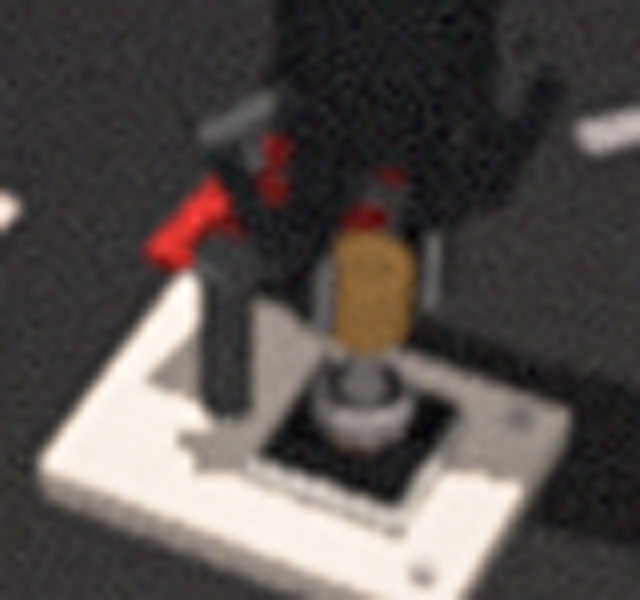

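The spacer (crop 372,290) hangs around the shaft with no contact, 12 mm below the shaft top. I continue down to the bearing.

Emit:
drive_tool([
  [0,0,-0.003,0,0.02],
  [0,0,-0.003,0,0.02],
  [0,0,-0.003,0,0.02],
  [0,0,-0.003,0,0.02],
  [0,0,-0.003,0,0.02],
  [0,0,-0.003,0,0.02],
  [0,0,-0.002,0,0.02],
  [0,0,-0.001,0,0.02],
  [0,0,0,0,0.02],
  [0,0,0,0,0.02],
])

```text
time_s: 16.65
tool_pos: [495.7, -164.9, 69.4]
ee_rot: [[-0.931, 0.366, -0.016], [0.365, 0.93, 0.033], [0.028, 0.025, -0.999]]
force: [-0.4, -0.3, 0.0]
grip_width: 0.383
```

Emit:
drive_tool([
  [0,0,-0.0015,0,0.02],
  [0,0,-0.0015,0,0.02],
  [0,0,-0.0015,0,0.02],
  [0,0,-0.001,0,0.02],
  [0,0,-0.001,0,0.02],
  [0,0,-0.0006,0,0.02],
  [0,0,-0.0006,0,0.02],
  [0,0,0,0,0.02],
  [0,0,0,0,0.02],
  [0,0,0,0,0.02],
])

```text
time_s: 17.65
tool_pos: [495.9, -164.9, 61.3]
ee_rot: [[-0.931, 0.366, -0.016], [0.365, 0.93, 0.033], [0.027, 0.025, -0.999]]
force: [0.1, -0.6, -1.0]
grip_width: 0.382
```

Emit:
drive_tool([
  [0,0,-0.0005,0,0.02],
  [0,0,-0.0005,0,0.02],
  [0,0,-0.0005,0,0.02],
  [0,0,-0.0005,0,0.02],
  [0,0,0,0,0.02],
  [0,0,0,0,0.02],
  [0,0,0,0,0.02],
  [0,0,0,0,0.02],
  [0,0,0,0,0.02],
  [0,0,0,0,0.02],
])

```text
time_s: 18.65
tool_pos: [495.9, -165.0, 59.9]
ee_rot: [[-0.931, 0.366, -0.016], [0.365, 0.93, 0.032], [0.027, 0.024, -0.999]]
force: [-2.1, -0.5, 1.8]
grip_width: 0.385
```

```bash
python3 look.py f2
```

```text
[ 63.37  47.08 -63.17 112.01  49.67  55.89  44.05] [-0.07  0.27  0.01] [-2.11 -0.55  1.77] [ 495.92 -165.01   59.91]
brass px 97 [295.78 184.16] u 287 301
[ 483.16 -158.62   79.86]
```

View pics/f2.png

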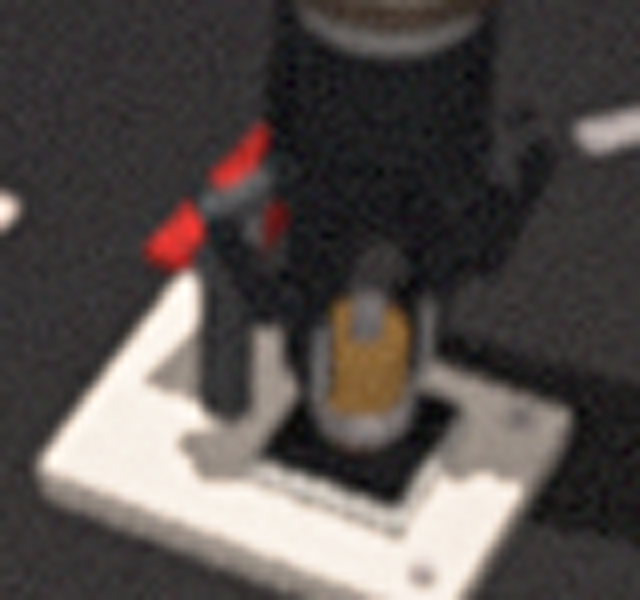

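It sits on the bearing, with about 2 N up, and the shaft passes through it in the crop at (370,310). Now I release and rise.

Emit:
drive_tool([
  [0,0,0,0,0.045],
  [0,0,0,0,0.05],
  [0,0,0,0,0.05],
  [0,0,0,0,0.05],
  [0,0,0.004,0,0.05],
  [0,0,0.008,0,0.05],
  [0,0,0.015,0,0.05],
  [0,0,0.02,0,0.05],
  [0,0,0.03,0,0.05],
  [0,0,0.02,0,0.05],
])

```text
time_s: 19.7
tool_pos: [495.0, -163.5, 161.5]
ee_rot: [[-0.931, 0.364, -0.018], [0.363, 0.931, 0.035], [0.03, 0.026, -0.999]]
force: [-0.2, -0.4, -0.3]
grip_width: 0.582
```

```bash
python3 look.py f3
```

```text
[ 69.07  40.33 -71.97 108.71  40.6   64.58  49.83] [-0.05 -0.07 -0.02] [-0.24 -0.38 -0.3 ] [ 494.99 -163.47  161.53]
brass px 103 [294.99 184.07] u 290 307
[ 484.2  -157.19   80.64]
```

View pics/f3.png

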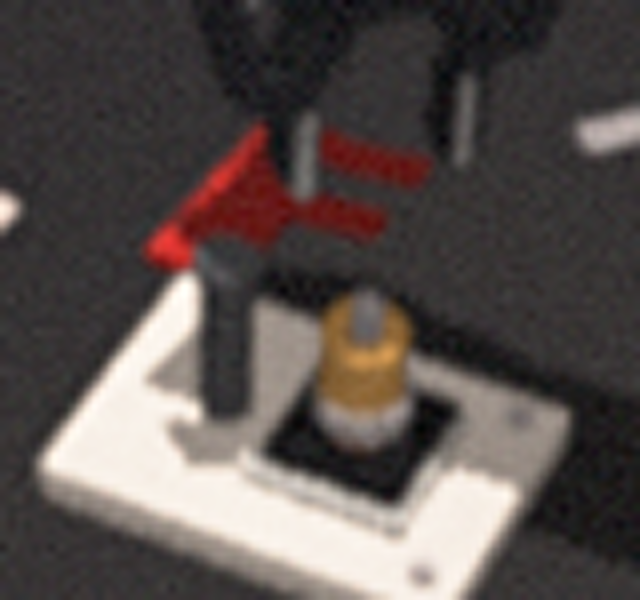

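The spacer sits on the bearing at crop (365,350), with the shaft protruding. Next I locate the washer precisely with a fresh shot.

```bash
python3 -c "
from h import *
np.set_printoptions(suppress=True,precision=2)
for n in('top','side'):
    p=env.read_camera(n);X=cloud(p);hsv=cv2.cvtColor(p['image'],cv2.COLOR_RGB2HSV)
    m=(hsv[...,0]>100)&(hsv[...,0]<130)&(hsv[...,1]>120)&(np.hypot(X[...,0]-502,X[...,1]-233)<40)
    v,u=np.nonzero(m)
    el=cv2.fitEllipse(cv2.convexHull(np.argwhere(m)[:,::-1].astype(np.float32)))
    # ray to z=11.
    c=np.linalg.inv(p['mtx'])@[*el[0],1];C=-p['R'].T@p['t'];d=p['R'].T@c;print(n,m.sum(),el[0],C+d*(11-C[2])/d[2],np.median(X[m],0))
"
```

```text
top 103 (171.10275268554688, 200.2176055908203) [501.74 235.2   11.  ] [501.47 235.44  12.61]
side 90 (182.035400390625, 270.01483154296875) [498.74 235.1   11.  ] [499.15 234.69   9.97]
```

Emit:
drive_tool([
  [0,0.025,0,0,0.06],
  [0.001,0.045,0,0,0.06],
  [0.001,0.05,0,0,0.06],
  [0.001,0.05,0,0,0.06],
  [0.001,0.05,0,0,0.06],
  [0.001,0.05,0,0,0.06],
  [0.001,0.05,0,0,0.06],
  [0.001,0.03,0,0,0.06],
  [0,0.015,0,0,0.06],
  [0,0.006,0,0,0.06],
])

```text
time_s: 20.85
tool_pos: [494.9, 211.8, 157.2]
ee_rot: [[-0.927, 0.375, -0.024], [0.374, 0.927, 0.033], [0.035, 0.022, -0.999]]
force: [-0.0, -0.9, -0.2]
grip_width: 0.702
```

Emit:
drive_tool([
  [0,0,-0.01,0,0.06],
  [0,0,-0.02,0,0.06],
  [0,0,-0.025,0,0.06],
  [0,0,-0.025,0,0.06],
  [0,0,-0.015,0,0.06],
  [0,0,-0.008,0,0.06],
  [0,0,0,0,0.06],
  [0,0,0,0,0.06],
  [0,0,0,0,0.06],
  [0,0,0,0,0.06],
])

```text
time_s: 21.85
tool_pos: [495.8, 202.4, 47.2]
ee_rot: [[-0.923, 0.383, -0.026], [0.382, 0.924, 0.028], [0.034, 0.016, -0.999]]
force: [-0.1, -0.1, 0.2]
grip_width: 0.702
```

Emit:
drive_tool([
  [0.002,0.008,0,0,0.06],
  [0.002,0.008,0,0,0.06],
  [0.001,0.007,0,0,0.06],
  [0.001,0.005,0,0,0.06],
  [0,0.002,0,0,0.06],
  [0,0,-0.005,0,0.06],
  [0,0,-0.007,0,0.06],
  [0,0,-0.006,0,0.06],
  [0,0,0,0,0.06],
  [0,0,0,0,0.06],
])

```text
time_s: 22.85
tool_pos: [502.7, 236.3, 28.7]
ee_rot: [[-0.924, 0.382, -0.024], [0.381, 0.924, 0.028], [0.033, 0.017, -0.999]]
force: [0.1, -0.5, -0.2]
grip_width: 0.709
```

```bash
python3 -c "
from h import *
p=env.read_camera('side');crop(p,130,210,110,90,6,'pics/g1.png')"
```

```text
(no output)
```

View pics/g1.png

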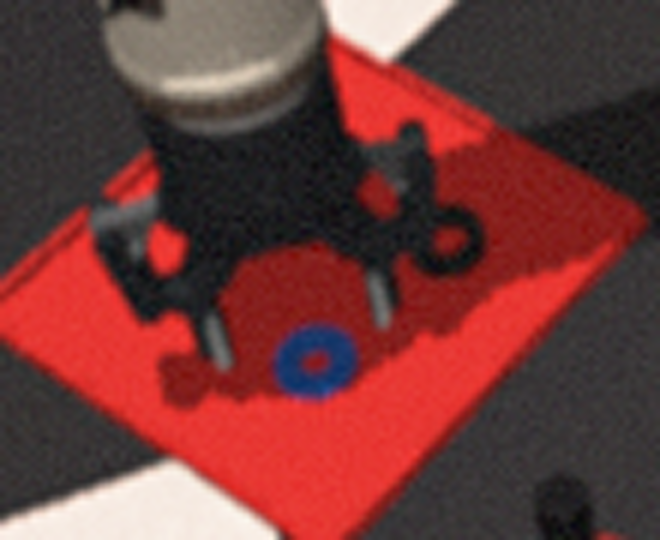

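```bash
python3 -c "
from h import *
p=env.read_camera('side');s=env.read_state();R=s['ee_rot'];t=s['tool_pos']
for w in(-30,30):
  for b in(0,4.5,8): print(w,b,proj(p,t+R[:,1]*w-R[:,2]*b), 6*(proj(p,t+R[:,1]*w-R[:,2]*b)-[130,210]))
print('washer at 502.5,235,12 crop',6*(proj(p,[502.5,235,12])-[130,210]))
print('tcp',t)
"
```

```text
-30 0 [191.10382895 262.426404  ] [366.62297367 314.55842401]
-30 4.5 [190.86232089 261.40337568] [365.17392532 308.42025408]
-30 8 [190.673437   260.60326341] [364.04062202 303.61958043]
30 0 [167.9691483  268.55661458] [227.8148898  351.33968748]
30 4.5 [167.65099366 267.5383858 ] [225.90596194 345.23031478]
30 8 [167.40214466 266.74196427] [224.41286798 340.45178562]
washer at 502.5,235,12 crop [307.31738073 353.25074928]
tcp [502.86659261 236.279454    28.9470622 ]
```

Held against the projection, the washer is centred between the fingers in robot coordinates. Down.

Emit:
drive_tool([
  [0,-0.001,-0.005,0,0.06],
  [0,0,-0.006,0,0.06],
  [0,0,-0.005,0,0.06],
  [0,0,-0.002,0,0.06],
  [0,0,-0.001,0,0.06],
  [0,0,0,0,0.06],
  [0,0,0,0,0.06],
  [0,0,0,0,0.06],
  [0,0,0,0,0.05],
  [0,0,0,0,0.05],
])

```text
time_s: 23.95
tool_pos: [503.4, 235.2, 8.8]
ee_rot: [[-0.924, 0.382, -0.023], [0.382, 0.924, 0.029], [0.032, 0.018, -0.999]]
force: [0.0, -1.0, -0.4]
grip_width: 0.582
```

Emit:
drive_tool([
  [-0.001,0,-0.002,0,0.05],
  [0,0,-0.001,0,0.05],
  [0,0,0,0,0.05],
  [0,0,0,0,0.02],
  [0,0,0,0,0.02],
  [0,0,0,0,0.02],
  [0,0,0,0,0.02],
  [0,0,0,0,0.02],
  [0,0,0,0,0.02],
  [0,0,0,0,0.02],
])

```text
time_s: 24.95
tool_pos: [502.6, 235.1, 6.4]
ee_rot: [[-0.924, 0.383, -0.022], [0.382, 0.924, 0.028], [0.031, 0.018, -0.999]]
force: [-0.6, -0.8, 1.7]
grip_width: 0.384
```

```bash
python3 -c "
from h import *
print(env.read_state()['grip_width'],env.read_state()['force'])
p=env.read_camera('side');crop(p,150,235,65,60,10,'pics/g2.png')"
```

```text
0.3838747234058624 [-0.57218539 -0.82402666  1.72704171]
```

View pics/g2.png

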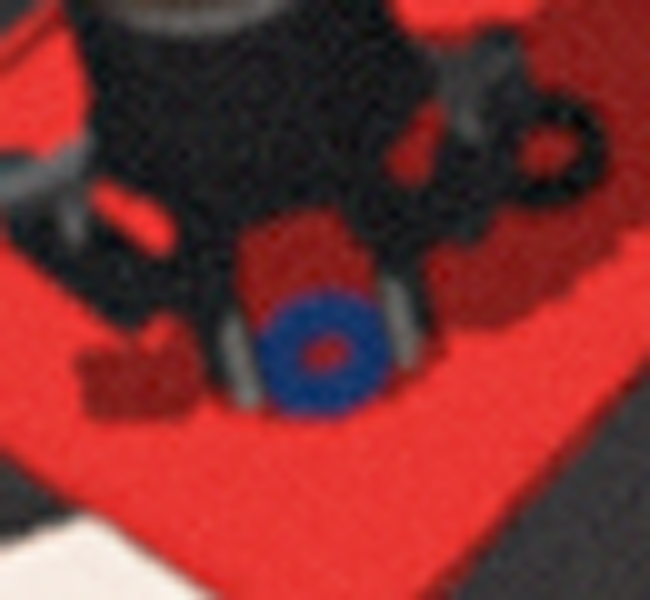

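The washer lies between the fingertips at crop (322,352). I lift a little and check.

Emit:
drive_tool([
  [0,0,0.004,0,0.02],
  [0,0,0.006,0,0.02],
  [0,0,0.015,0,0.02],
  [0,0,0.025,0,0.02],
  [0,0,0.03,0,0.02],
  [0,0,0.03,0,0.02],
  [0,0,0.02,0,0.02],
  [0,0,0.005,0,0.02],
  [0,0,0,0,0.02],
  [0,0,0,0,0.02],
])

```text
time_s: 26.0
tool_pos: [501.1, 235.7, 152.1]
ee_rot: [[-0.925, 0.38, -0.02], [0.379, 0.925, 0.028], [0.029, 0.018, -0.999]]
force: [0.5, 0.1, -0.3]
grip_width: 0.383
```

```bash
python3 -c "
from h import *
p=env.read_camera('side');crop(p,145,180,75,70,8,'pics/g3.png')"
```

```text
(no output)
```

View pics/g3.png

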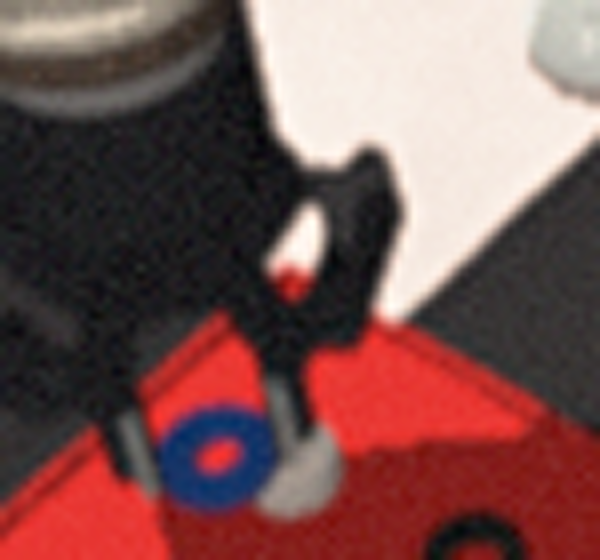

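Emit:
drive_tool([
  [0,-0.025,0,0,0.02],
  [0,-0.05,0,0,0.02],
  [0,-0.05,0,0,0.02],
  [0,-0.05,0,0,0.02],
  [0,-0.05,0,0,0.02],
  [0,-0.05,0,0,0.02],
  [0,-0.05,0,0,0.02],
  [0,-0.04,0,0,0.02],
  [0,-0.025,0,0,0.02],
  [0,-0.01,0,0,0.02],
])

```text
time_s: 27.05
tool_pos: [489.7, -170.4, 141.9]
ee_rot: [[-0.927, 0.374, -0.037], [0.372, 0.927, 0.038], [0.048, 0.021, -0.999]]
force: [0.2, -0.3, -0.5]
grip_width: 0.386
```

Emit:
drive_tool([
  [0,0,0,0,0.02],
  [0,0,0,0,0.02],
  [0,0,0,0,0.02],
  [0,0,-0.006,0,0.02],
  [0,0,-0.01,0,0.02],
  [0,0,-0.006,0,0.02],
  [0,0,0,0,0.02],
  [0,0,0,0,0.02],
  [0,0,0,0,0.02],
  [0,0,0,0,0.02],
])

```text
time_s: 28.05
tool_pos: [489.3, -162.2, 116.5]
ee_rot: [[-0.931, 0.364, -0.039], [0.362, 0.931, 0.041], [0.052, 0.024, -0.998]]
force: [-0.3, 0.4, -0.3]
grip_width: 0.386
```

Emit:
drive_tool([
  [0.003,-0.001,0,0,0.02],
  [0.002,-0.001,0,0,0.02],
  [0.001,-0.001,-0.001,0,0.02],
  [0,0,-0.002,0,0.02],
  [0,0,-0.001,0,0.02],
  [0,0,0,0,0.02],
  [0,0,0,0,0.02],
  [0,0,0,0,0.02],
  [0,0,0,0,0.02],
  [0,0,0,0,0.02],
])

```text
time_s: 29.05
tool_pos: [496.2, -166.1, 112.6]
ee_rot: [[-0.93, 0.365, -0.039], [0.363, 0.931, 0.041], [0.051, 0.024, -0.998]]
force: [-0.2, -0.6, -0.6]
grip_width: 0.39
```

```bash
cat > wl.py <<'E'
from h import *
import sys
np.set_printoptions(suppress=True,precision=2)
p=env.read_camera('side');s=env.read_state();print(s['tool_pos'])
crop(p,262,140,64,60,10,f'pics/{sys.argv[1]}.png')
hsv=cv2.cvtColor(p['image'],cv2.COLOR_RGB2HSV)
m=(hsv[...,0]>100)&(hsv[...,0]<130)&(hsv[...,1]>100);m[:,:280]=0;m[:,315:]=0;m[:145]=0;m[200:]=0
if m.sum()>20:
    el=cv2.fitEllipse(cv2.convexHull(np.argwhere(m)[:,::-1].astype(np.float32)));print('blue',m.sum(),el)
print('tcp proj(+1.6 up)',proj(p,s['tool_pos']+[0,0,1.6]))
print('shaft top pred',proj(p,[495,-165,99]))
E
python3 wl.py h1
```

```text
[ 496.17 -166.14  112.66]
blue 86 ((293.951171875, 163.40733337402344), (22.456809997558594, 28.26201057434082), 161.1171875)
tcp proj(+1.6 up) [294.92 172.66]
shaft top pred [294.69 176.87]
```

View pics/h1.png

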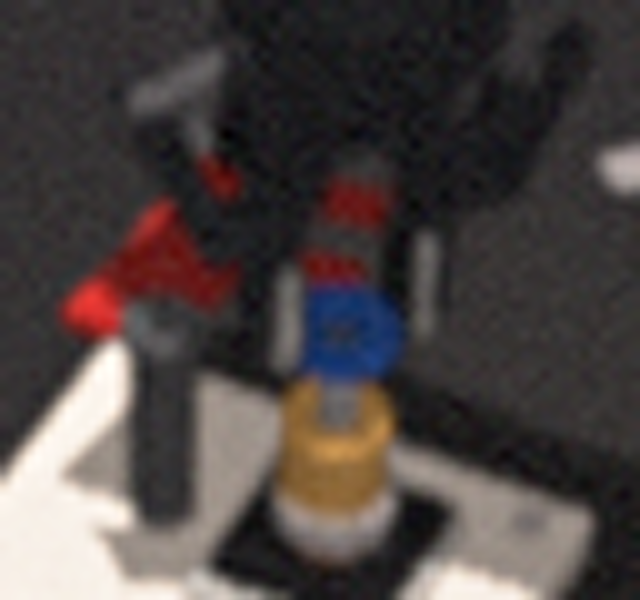

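The washer centre (crop 353,332) matches the projected TCP, and the shaft top (crop 338,400) lies about 1 px to the left. I nudge +y and feel downward.

Emit:
drive_tool([
  [0,0.0012,-0.002,0,0.02],
  [0,0,-0.003,0,0.02],
  [0,0,-0.001,0,0.02],
  [0,0,0,0,0.02],
  [0,0,-0.0007,0,0.02],
  [0,0,-0.0007,0,0.02],
  [0,0,-0.0007,0,0.02],
  [0,0,0,0,0.02],
  [0,0,0,0,0.02],
  [0,0,0,0,0.02],
])

```text
time_s: 30.1
tool_pos: [496.1, -164.8, 103.8]
ee_rot: [[-0.93, 0.365, -0.039], [0.363, 0.931, 0.041], [0.051, 0.024, -0.998]]
force: [0.4, -0.2, -0.2]
grip_width: 0.383
```

Emit:
drive_tool([
  [0,0,-0.0007,0,0.02],
  [0,0,-0.0007,0,0.02],
  [0,0,-0.0007,0,0.02],
  [0,0,-0.0007,0,0.02],
  [0,0,-0.0005,0,0.02],
  [0,0,0,0,0.02],
  [0,0,0,0,0.02],
  [0,0,0,0,0.02],
  [0,0,0,0,0.02],
  [0,0,0,0,0.02],
])

```text
time_s: 31.1
tool_pos: [496.4, -164.9, 101.1]
ee_rot: [[-0.93, 0.365, -0.038], [0.364, 0.931, 0.04], [0.05, 0.023, -0.998]]
force: [-1.1, 1.5, 2.6]
grip_width: 0.385
```

Light contact (2.6 N) at the shaft-top height, with a side force towards -x, +y. I follow that direction with light pressing.

Emit:
drive_tool([
  [-0.0004,0.0006,0,0,0.02],
  [-0.0004,0.0006,0,0,0.02],
  [0,0,-0.0004,0,0.02],
  [0,0,-0.0004,0,0.02],
  [0,0,-0.0004,0,0.02],
  [0,0,0,0,0.02],
  [0,0,0,0,0.02],
  [0,0,0,0,0.02],
  [0,0,0,0,0.02],
  [0,0,0,0,0.02],
])

```text
time_s: 32.1
tool_pos: [496.3, -164.1, 101.0]
ee_rot: [[-0.93, 0.365, -0.037], [0.364, 0.931, 0.038], [0.049, 0.022, -0.999]]
force: [-1.0, -0.3, 2.9]
grip_width: 0.383
```

```bash
python3 -c "
from bench import env
s=env.read_state();print(s['wrist_torque'],s['force'],s['tool_pos'])"; python3 wl.py h2
```

```text
[-0.08517844  0.18168657  0.00942059] [-1.0135768  -0.26470988  2.94968905] [ 496.25135456 -164.11569314  101.02690831]
[ 496.29 -164.13  101.04]
blue 82 ((294.83441162109375, 177.87353515625), (10.470536231994629, 39.90098571777344), 26.070932388305664)
tcp proj(+1.6 up) [294.22 175.87]
shaft top pred [294.69 176.87]
```

View pics/h2.png

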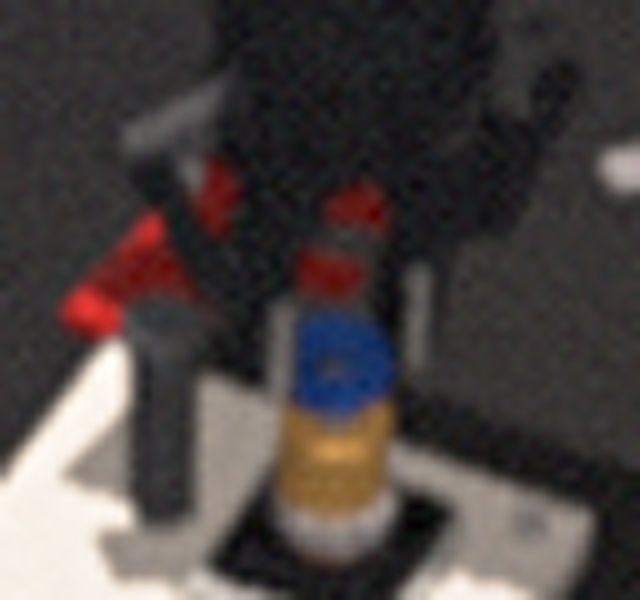

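Emit:
drive_tool([
  [0,0,0.001,0,0.02],
  [0.001,0.001,0,0,0.02],
  [0,0,0,0,0.02],
  [0,0,-0.0005,0,0.02],
  [0,0,-0.0005,0,0.02],
  [0,0,-0.0005,0,0.02],
  [0,0,-0.0005,0,0.02],
  [0,0,-0.0005,0,0.02],
  [0,0,0,0,0.02],
  [0,0,0,0,0.02],
])

```text
time_s: 33.15
tool_pos: [497.1, -162.6, 101.3]
ee_rot: [[-0.93, 0.365, -0.039], [0.363, 0.931, 0.037], [0.049, 0.02, -0.999]]
force: [-0.0, 0.7, 0.7]
grip_width: 0.386
```

Emit:
drive_tool([
  [0,0,-0.0005,0,0.02],
  [0,0,-0.0005,0,0.02],
  [0,0,-0.0005,0,0.02],
  [0,0,-0.0005,0,0.02],
  [0,0,0,0,0.02],
  [0,0,0,0,0.02],
  [0,0,0,0,0.02],
  [0,0,0,0,0.02],
  [0,0,0,0,0.02],
  [0,0,0,0,0.02],
])

```text
time_s: 34.15
tool_pos: [497.3, -162.7, 101.1]
ee_rot: [[-0.93, 0.365, -0.039], [0.364, 0.931, 0.035], [0.049, 0.019, -0.999]]
force: [-1.5, -0.0, 3.8]
grip_width: 0.387
```

```bash
python3 wl.py h3
```

```text
[ 497.36 -162.64  101.14]
blue 87 ((491.33343505859375, 325.224365234375), (59.728370666503906, 557.8525390625), 129.30210876464844)
tcp proj(+1.6 up) [293.6  175.89]
shaft top pred [294.69 176.87]
```

View pics/h3.png

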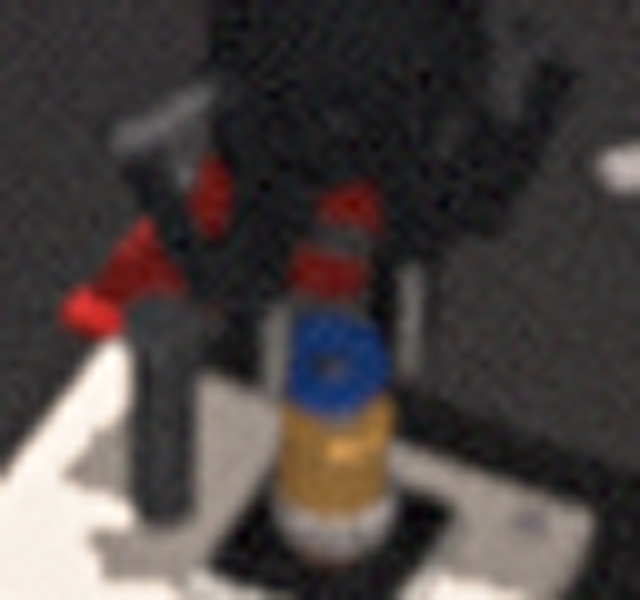

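The near (left) pad hides about 2 px of the washer, so its true centre is right edge minus 6.2 px. That means my last nudge overshot, and the jaw-axis position at first contact was right. The remaining error is across the jaws, and the contact force says -x. I'll move to about (494.9,-164.7).

Emit:
drive_tool([
  [0,0,0.0015,0,0.02],
  [-0.0012,-0.001,0,0,0.02],
  [-0.001,-0.0008,0,0,0.02],
  [0,0,0,0,0.02],
  [0,0,-0.0005,0,0.02],
  [0,0,-0.0005,0,0.02],
  [0,0,-0.0005,0,0.02],
  [0,0,-0.0005,0,0.02],
  [0,0,0,0,0.02],
  [0,0,0,0,0.02],
])

```text
time_s: 35.2
tool_pos: [494.3, -164.6, 99.2]
ee_rot: [[-0.93, 0.365, -0.04], [0.364, 0.931, 0.037], [0.051, 0.019, -0.999]]
force: [-0.8, -1.4, 0.1]
grip_width: 0.387
```

Emit:
drive_tool([
  [0,0,-0.0005,0,0.02],
  [0,0,-0.0005,0,0.02],
  [0,0,-0.0005,0,0.02],
  [0,0,-0.0005,0,0.02],
  [0,0,-0.0005,0,0.02],
  [0,0,0,0,0.02],
  [0,0,0,0,0.02],
  [0,0,0,0,0.02],
  [0,0,0,0,0.02],
  [0,0,0,0,0.02],
])

```text
time_s: 36.2
tool_pos: [494.4, -164.6, 96.5]
ee_rot: [[-0.93, 0.365, -0.04], [0.364, 0.931, 0.037], [0.051, 0.019, -0.999]]
force: [0.1, -1.6, 0.1]
grip_width: 0.389
```

The washer dropped over the shaft. Down to the spacer (tool z about 87.5).

Emit:
drive_tool([
  [0,-0.0004,-0.0012,0,0.02],
  [0,0,-0.0012,0,0.02],
  [0,0,-0.0012,0,0.02],
  [0,0,-0.001,0,0.02],
  [0,0,-0.0008,0,0.02],
  [0,0,-0.0006,0,0.02],
  [0,0,-0.0004,0,0.02],
  [0,0,0,0,0.02],
  [0,0,0,0,0.02],
  [0,0,0,0,0.02],
])

```text
time_s: 37.2
tool_pos: [494.4, -164.9, 89.5]
ee_rot: [[-0.93, 0.365, -0.04], [0.364, 0.931, 0.037], [0.051, 0.02, -0.999]]
force: [-0.7, -0.2, -0.9]
grip_width: 0.389
```

Emit:
drive_tool([
  [0,0,-0.0005,0,0.02],
  [0,0,-0.0005,0,0.02],
  [0,0,-0.0005,0,0.02],
  [0,0,-0.0004,0,0.02],
  [0,0,0,0,0.02],
  [0,0,0,0,0.04],
  [0,0,0,0,0.048],
  [0,0,0,0,0.05],
  [0,0,0,0,0.05],
  [0,0,0,0,0.05],
])

```text
time_s: 38.2
tool_pos: [494.6, -164.9, 87.7]
ee_rot: [[-0.93, 0.365, -0.04], [0.364, 0.931, 0.037], [0.05, 0.02, -0.999]]
force: [-0.0, -0.0, -0.8]
grip_width: 0.584
```

Emit:
drive_tool([
  [0,0,0.002,0,0.05],
  [0,0,0.006,0,0.05],
  [0,0,0.01,0,0.05],
  [0,0,0.015,0,0.05],
  [0,0,0.02,0,0.05],
  [0,0,0.01,0,0.05],
  [0,0,0,0,0.05],
  [0,0,0,0,0.05],
  [0,0,0,0,0.04],
  [0,0,0,0,0.04],
])

```text
time_s: 39.2
tool_pos: [494.7, -164.8, 156.6]
ee_rot: [[-0.93, 0.364, -0.038], [0.363, 0.931, 0.035], [0.049, 0.019, -0.999]]
force: [0.2, 0.5, 0.1]
grip_width: 0.472
```

```bash
python3 wl.py h4
```

```text
[ 494.59 -164.82  156.54]
blue 82 ((297.7317810058594, 182.70016479492188), (11.672833442687988, 21.942506790161133), 138.09608459472656)
tcp proj(+1.6 up) [295.65 161.73]
shaft top pred [294.69 176.87]
```

View pics/h4.png

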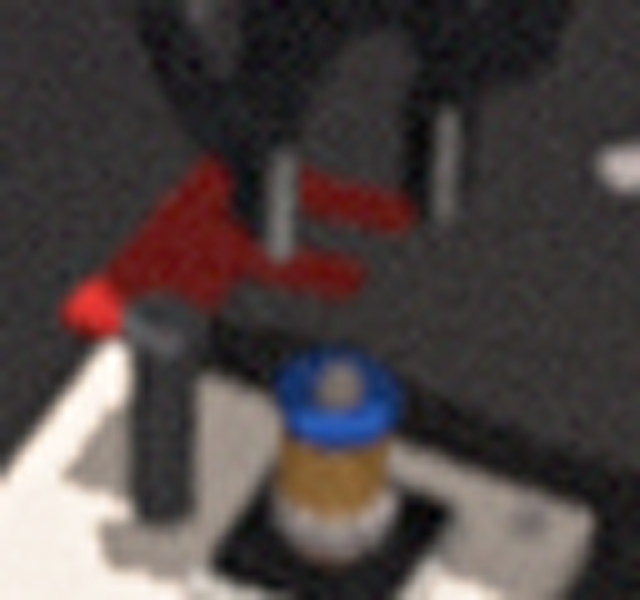

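The washer lies flat on the spacer with the shaft through it (crop 338,385). Next is the knob at about (586.5,-208.5), with the hinge at about (547,-142.5).

Emit:
drive_tool([
  [0.01,-0.004,0,-6,0.05],
  [0.018,-0.009,0,-8,0.05],
  [0.02,-0.01,0,-8,0.05],
  [0.018,-0.009,0,-8,0.05],
  [0.013,-0.006,0,-6,0.05],
  [0.006,-0.003,0,-2,0.05],
  [0,0,0,0,0.05],
  [0,0,0,0,0.05],
  [0,0,0,0,0.05],
  [0,0,0,0,0.05],
])

```text
time_s: 40.25
tool_pos: [578.1, -205.3, 150.3]
ee_rot: [[-0.49, 0.871, -0.016], [0.87, 0.49, 0.059], [0.059, 0.015, -0.998]]
force: [0.7, 0.6, -0.3]
grip_width: 0.584
```

```bash
cat > k.py <<'E'
from h import *
import sys
np.set_printoptions(suppress=True,precision=2)
s=env.read_state();print(s['qpos'],s['force'],s['tool_pos'],s['time_s'])
p=env.read_camera('side');crop(p,235,110,100,90,8,f'pics/{sys.argv[1]}.png')
print('tcp crop',8*(proj(p,s['tool_pos'])-[235,110]),'knob top crop',8*(proj(p,[586.5,-208.5,127])-[235,110]))
E
python3 k.py k1
```

```text
[ 58.16  42.71 -58.1   95.76  35.77  64.81  19.84] [ 0.67  0.64 -0.33] [ 578.1  -205.27  150.25] 40.25
tcp crop [407.72 268.56] knob top crop [397.28 302.6 ]
```

View pics/k1.png

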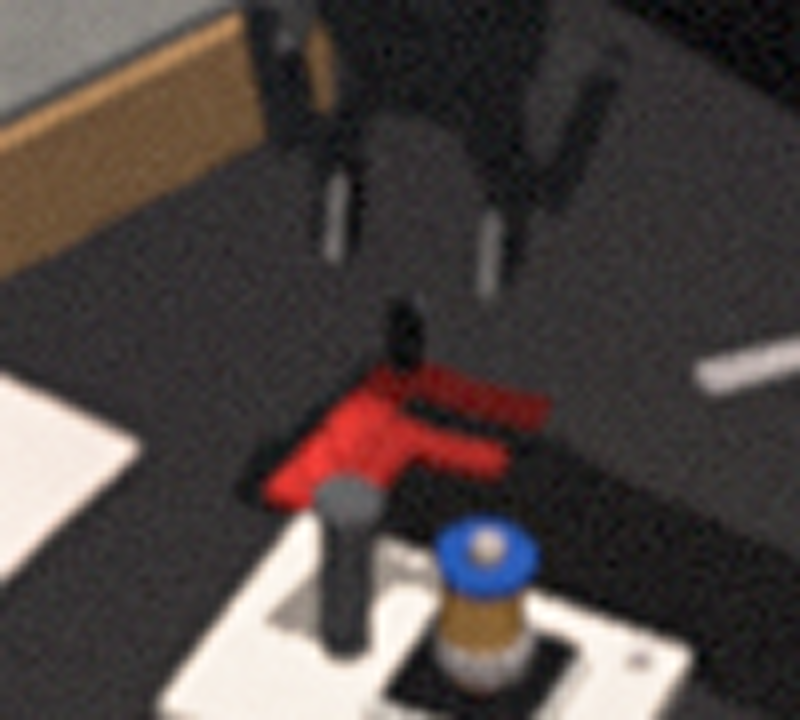

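Emit:
drive_tool([
  [0.005,-0.002,0,0,0.05],
  [0.003,-0.001,0,0,0.05],
  [0,0,0,0,0.05],
  [0,0,-0.008,0,0.05],
  [0,0,-0.01,0,0.05],
  [0,0,-0.01,0,0.05],
  [0,0,-0.007,0,0.05],
  [0,0,-0.002,0,0.05],
  [0,0,0,0,0.05],
  [0,0,0,0,0.05],
])

```text
time_s: 41.3
tool_pos: [585.3, -208.3, 108.6]
ee_rot: [[-0.491, 0.871, -0.018], [0.869, 0.491, 0.06], [0.061, 0.013, -0.998]]
force: [-0.0, -0.7, 0.1]
grip_width: 0.587
```

```bash
python3 k.py k2
```

```text
[ 56.3   46.   -55.63  95.9   38.39  61.96  18.7 ] [-0.03 -0.7   0.11] [ 585.3  -208.34  108.63] 41.3
tcp crop [397.92 341.66] knob top crop [397.28 302.6 ]
```

View pics/k2.png

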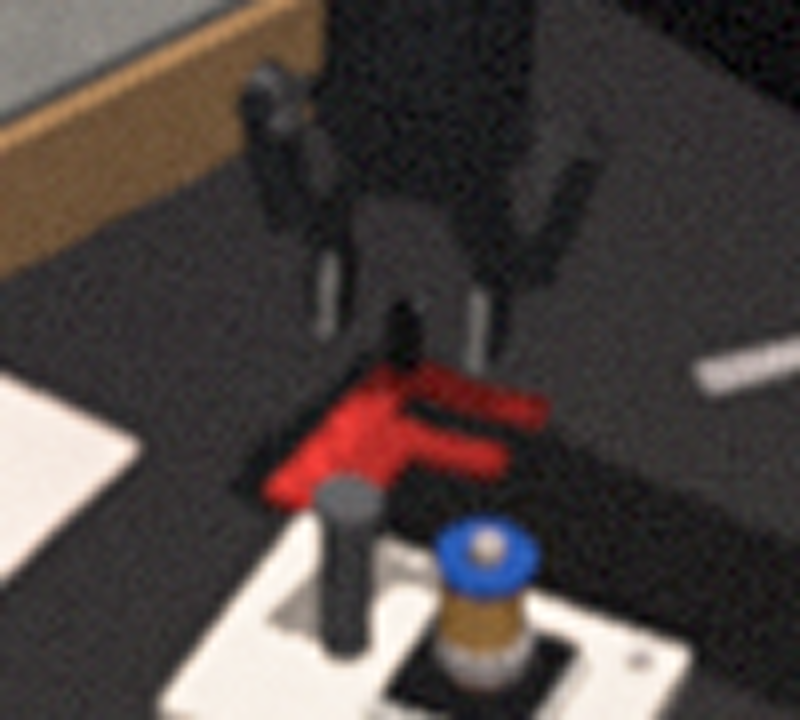

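The knob (crop 403,330) is between the fingers. I lower, cage it, and start along the arc.

Emit:
drive_tool([
  [0.0005,0,-0.003,0,0.026],
  [0,0,-0.001,0,0.026],
  [0,0,0,0,0.026],
  [0,0,0,0,0.026],
  [0,0,0,0,0.026],
  [-0.0035,-0.0019,0,-3,0.026],
  [-0.0036,-0.0017,0,-3,0.026],
  [-0.0037,-0.0015,0,-3,0.026],
  [-0.0038,-0.0014,0,-3,0.026],
  [-0.0019,-0.0007,0,-1.5,0.026],
])

```text
time_s: 42.35
tool_pos: [571.4, -215.0, 106.2]
ee_rot: [[-0.267, 0.964, 0.002], [0.962, 0.266, 0.062], [0.059, 0.018, -0.998]]
force: [1.1, -0.2, -1.0]
grip_width: 0.308
```

```bash
cat > arc.py <<'E'
from h import *
import sys
s=env.read_state();t=s['tool_pos'];d=t[:2]-[547.2,-142.5];R=s['ee_rot']
th=np.degrees(np.arctan2(d[1],d[0]));jaw=np.degrees(np.arctan2(R[1,1],R[0,1]))
print('th',th,'r',np.hypot(*d),'jaw',jaw,'want',th+90,'z',t[2],'F',s['force'],'grip',s['grip_width'],'q7',s['qpos'][6],s['time_s'])
st=float(sys.argv[1]);a=th;ee=np.array(t[:2])
for i in range(10):
    a-=st;n=np.array([547.2,-142.5])+77.5*np.array([np.cos(np.radians(a)),np.sin(np.radians(a))]);print(np.round((n-ee)/1000,4),end=' ');ee=n
E
python3 arc.py 4; python3 k.py k3
```

```text
th -71.52712450842989 r 76.48746676912148 jaw 15.431391703912393 want 18.472875491570107 z 106.24075766775958 F [ 1.06012156 -0.16848428 -1.00789994] grip 0.30767390119562826 q7 7.181380318564154 42.35
[-0.0049 -0.0025] [-0.0053 -0.0012] [-0.0054 -0.0008] [-0.0054 -0.0004] [-0.0054 -0.    ] [-0.0054  0.0003] [-0.0054  0.0007] [-0.0053  0.0011] [-0.0052  0.0014] [-0.0051  0.0018] [ 57.18  43.45 -53.26  98.58  35.93  58.31   7.18] [ 1.06 -0.17 -1.01] [ 571.44 -215.05  106.24] 42.35
tcp crop [435.28 356.77] knob top crop [397.28 302.6 ]
```

View pics/k3.png

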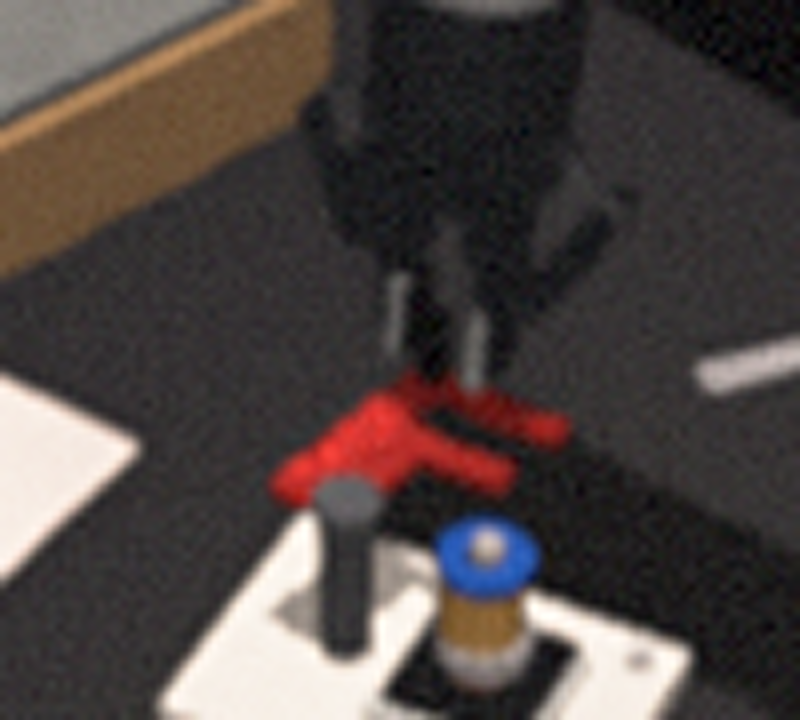

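The fork has started to turn with the caged knob. I continue along the arc.

Emit:
drive_tool([
  [-0.0051,-0.002,0,-3.5,0.026],
  [-0.0053,-0.0012,0,-3.5,0.026],
  [-0.0054,-0.0008,-0.0005,-3.5,0.026],
  [-0.0054,-0.0004,-0.0005,-3.5,0.026],
  [-0.0054,0,0,-3.5,0.026],
  [-0.0054,0.0003,0,-3.5,0.026],
  [-0.0054,0.0007,0,-3.5,0.026],
  [-0.0053,0.0011,0,-3.5,0.026],
  [-0.004,0.0011,0,-3,0.026],
  [-0.0025,0.0008,0,-2,0.026],
])

```text
time_s: 43.4
tool_pos: [525.6, -216.1, 107.6]
ee_rot: [[0.313, 0.949, 0.045], [0.948, -0.315, 0.046], [0.058, 0.028, -0.998]]
force: [1.0, -0.5, -1.4]
grip_width: 0.301
```

```bash
python3 arc.py 2.5; python3 k.py k4
```

```text
th -106.32459329691342 r 76.67056847386303 jaw -18.3694930739593 want -16.32459329691342 z 107.59893101948312 F [ 0.96210185 -0.53826274 -1.43182909] grip 0.30101677025288487 q7 -21.387404251030304 43.4
[-0.0035  0.0002] [-0.0032  0.0012] [-0.0031  0.0013] [-0.0031  0.0014] [-0.003   0.0016] [-0.0029  0.0017] [-0.0028  0.0018] [-0.0028  0.0019] [-0.0027  0.0021] [-0.0026  0.0022] [ 57.91  35.19 -47.4  107.14  29.34  49.4  -21.39] [ 0.96 -0.54 -1.43] [ 525.65 -216.08  107.6 ] 43.4
tcp crop [520.87 413.22] knob top crop [397.28 302.6 ]
```

View pics/k4.png

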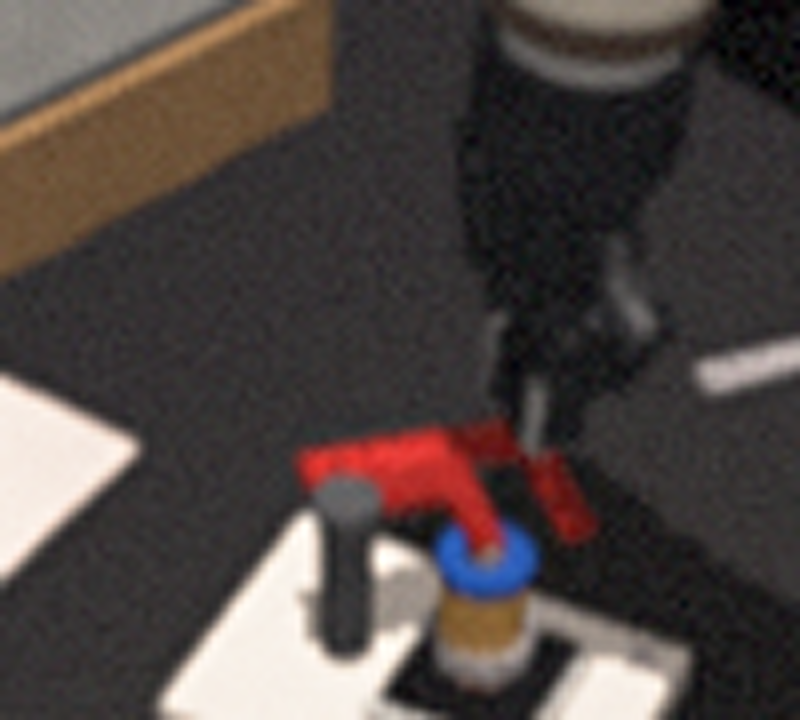

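The inner tine's tip (crop 490,540) is reaching the washer. I slow down.

Emit:
drive_tool([
  [-0.0033,0.0005,-0.0005,-2.3,0.026],
  [-0.0032,0.0012,-0.0005,-2.3,0.026],
  [-0.0031,0.0013,-0.0005,-2.3,0.026],
  [-0.0031,0.0014,0,-2.3,0.026],
  [-0.003,0.0016,0,-2.3,0.026],
  [-0.0029,0.0017,0,-2.3,0.026],
  [-0.0028,0.0018,0,-2.3,0.026],
  [-0.0028,0.0019,0,-2.3,0.026],
  [-0.002,0.0015,0,-2,0.026],
  [-0.001,0.0008,0,-1,0.026],
])

```text
time_s: 44.45
tool_pos: [504.8, -205.2, 109.3]
ee_rot: [[0.637, 0.768, 0.069], [0.769, -0.64, 0.018], [0.058, 0.042, -0.997]]
force: [0.8, -1.0, -2.2]
grip_width: 0.307
```

```bash
python3 arc.py 2; python3 k.py k5
```

```text
th -124.0672571229178 r 75.66960226911465 jaw -39.80305463221516 want -34.067257122917795 z 109.26076888857753 F [ 0.82833156 -1.03485302 -2.16223471] grip 0.3069344939510807 q7 -41.22879853451272 44.45
[-0.0032  0.    ] [-0.0022  0.0016] [-0.0021  0.0017] [-0.002   0.0018] [-0.002   0.0018] [-0.0019  0.0019] [-0.0018  0.002 ] [-0.0018  0.002 ] [-0.0017  0.0021] [-0.0016  0.0022] [ 55.09  29.9  -42.76 112.16  25.73  44.23 -41.23] [ 0.83 -1.03 -2.16] [ 504.81 -205.18  109.26] 44.45
tcp crop [539.19 451.21] knob top crop [397.28 302.6 ]
```

View pics/k5.png

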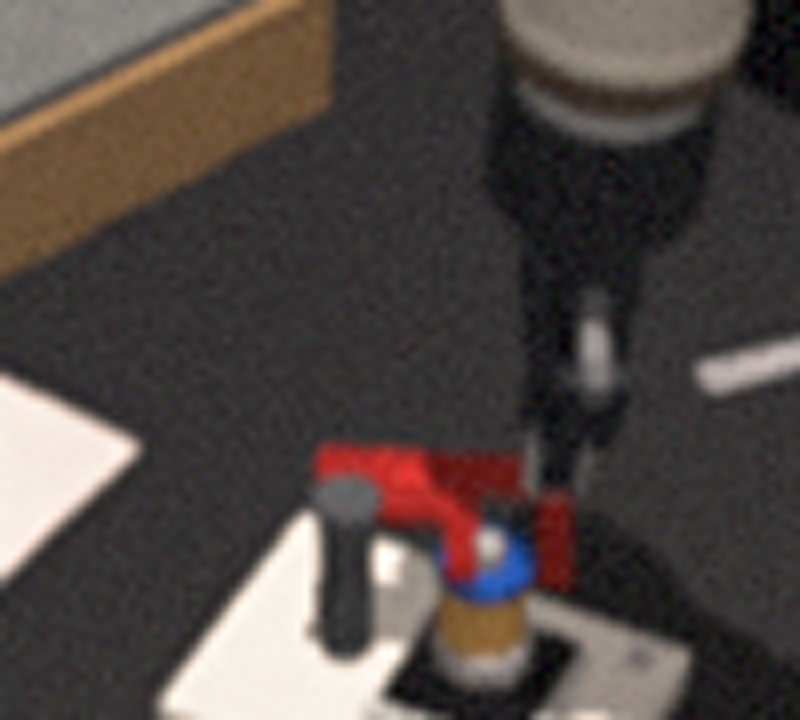

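Emit:
drive_tool([
  [-0.0027,0.0009,-0.0006,-1.4,0.026],
  [-0.0022,0.0016,-0.0006,-1.4,0.026],
  [-0.0021,0.0017,-0.0006,-1.4,0.026],
  [-0.0021,0.0018,-0.0006,-1.4,0.026],
  [-0.002,0.0018,-0.0006,-1.4,0.026],
  [-0.0019,0.0019,-0.0006,-1.4,0.026],
  [-0.0019,0.002,-0.0006,-1.4,0.026],
  [-0.0018,0.002,-0.0006,-1.4,0.026],
  [-0.0015,0.0018,0,-1.4,0.026],
  [-0.0008,0.001,0,-1,0.026],
])

```text
time_s: 45.5
tool_pos: [486.6, -188.6, 105.8]
ee_rot: [[0.811, 0.581, 0.076], [0.582, -0.813, -0.003], [0.059, 0.047, -0.997]]
force: [0.8, -1.6, 1.6]
grip_width: 0.301
```

```bash
python3 arc.py 2; python3 k.py k6
```

```text
th -142.75044771801177 r 76.15536246976507 jaw -54.46300514587543 want -52.75044771801177 z 105.81708366928427 F [ 0.84637271 -1.62086033  1.56191426] grip 0.3013864986942336 q7 -56.32520403287029 45.5
[-0.0027  0.0014] [-0.0015  0.0022] [-0.0014  0.0023] [-0.0014  0.0023] [-0.0013  0.0024] [-0.0012  0.0024] [-0.0011  0.0025] [-0.001   0.0025] [-0.0009  0.0025] [-0.0008  0.0026] [ 51.44  26.46 -39.13 116.2   23.86  40.82 -56.33] [ 0.85 -1.62  1.56] [ 486.58 -188.6   105.82] 45.5
tcp crop [541.03 503.91] knob top crop [397.28 302.6 ]
```

View pics/k6.png

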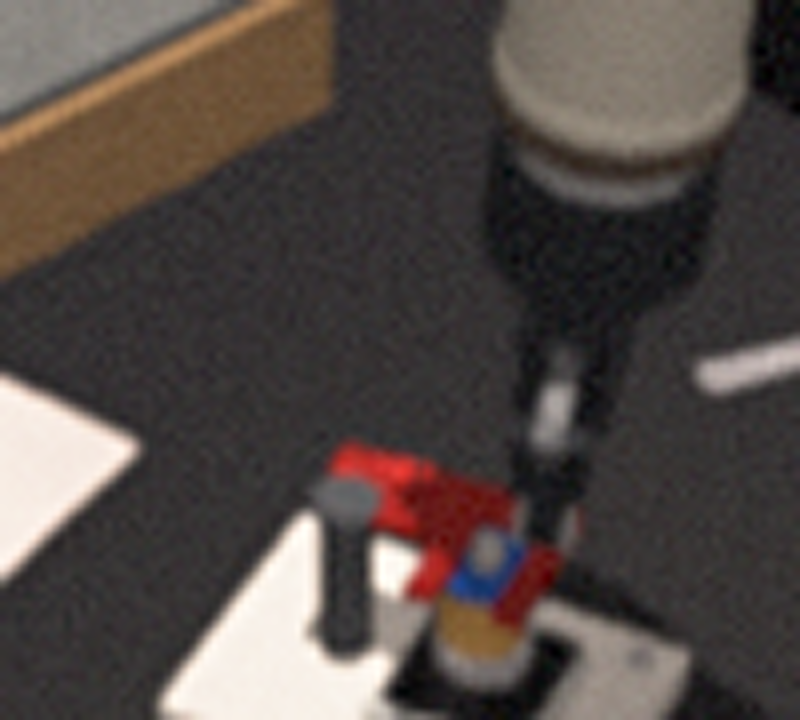

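Emit:
drive_tool([
  [-0.0015,0.0016,0,-1,0.026],
  [-0.0014,0.0018,0,-1,0.026],
  [-0.0013,0.0018,0,-1,0.026],
  [-0.0011,0.0016,0,-1,0.026],
  [-0.0009,0.0014,0,-1,0.026],
  [-0.0007,0.0011,0,-0.5,0.026],
  [-0.0006,0.001,0,-0.5,0.026],
  [0,0,0,0,0.026],
  [0,0,0,0,0.026],
  [0,0,0,0,0.026],
])

```text
time_s: 46.55
tool_pos: [483.2, -183.1, 106.3]
ee_rot: [[0.874, 0.478, 0.085], [0.481, -0.877, -0.018], [0.066, 0.057, -0.996]]
force: [2.3, -2.6, -0.1]
grip_width: 0.305
```

```bash
python3 arc.py 1; python3 k.py k7
```

```text
th -147.57630070148232 r 75.81072641829981 jaw -61.39455024423716 want -57.576300701482324 z 106.26580682704333 F [ 2.32676437 -2.56279519 -0.07949363] grip 0.305404253110568 q7 -63.67072307242382 46.55
[-0.0021  0.0002] [-0.0007  0.0012] [-0.0007  0.0012] [-0.0007  0.0012] [-0.0006  0.0012] [-0.0006  0.0012] [-0.0006  0.0012] [-0.0006  0.0012] [-0.0005  0.0012] [-0.0005  0.0012] [ 49.38  24.97 -37.3  117.63  23.3   39.25 -63.67] [ 2.33 -2.56 -0.08] [ 483.21 -183.15  106.27] 46.55
tcp crop [536.87 514.6 ] knob top crop [397.28 302.6 ]
```

View pics/k7.png

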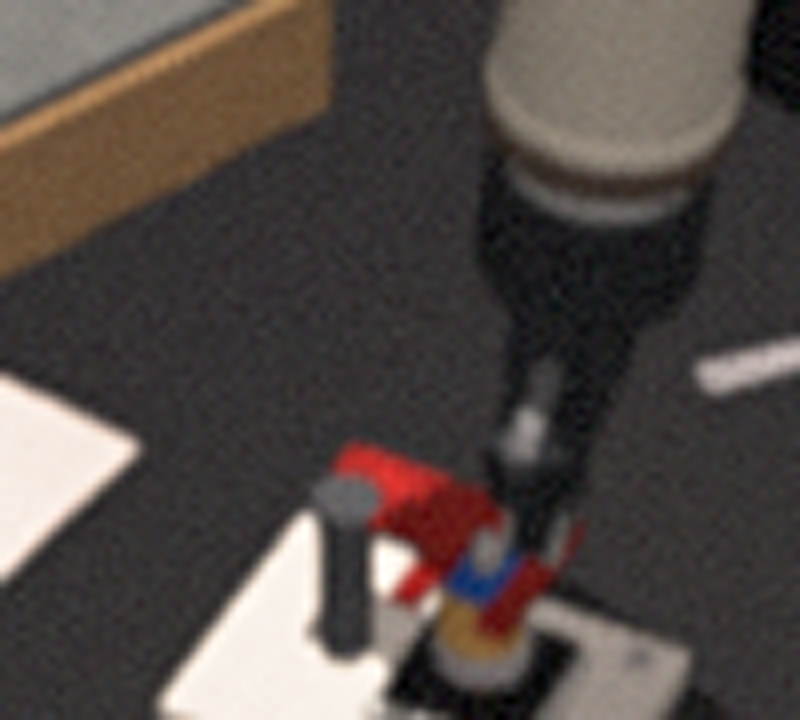

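Emit:
drive_tool([
  [-0.0015,0.0026,0,0,0.026],
  [-0.0015,0.0026,0,0,0.026],
  [-0.0015,0.0026,0,0,0.026],
  [-0.0015,0.0026,0,0,0.026],
  [-0.0015,0.0026,0,0,0.026],
  [-0.0015,0.0026,0,0,0.026],
  [0,0,0,0,0.026],
  [0,0,0,0,0.026],
  [0,0,0,0,0.026],
  [0,0,0,0,0.026],
])

```text
time_s: 47.6
tool_pos: [482.6, -183.6, 108.6]
ee_rot: [[0.879, 0.465, 0.106], [0.471, -0.881, -0.034], [0.077, 0.08, -0.994]]
force: [2.1, -2.4, -0.8]
grip_width: 0.3
```

```bash
python3 arc.py 1; python3 k.py k8
```

```text
th -147.49965856528553 r 76.57035304152272 jaw -62.16878420819434 want -57.49965856528553 z 108.6236367714858 F [ 2.0721675  -2.36185367 -0.83781857] grip 0.29979279491479555 q7 -65.19264743830375 47.6
[-0.0015  0.0006] [-0.0007  0.0012] [-0.0007  0.0012] [-0.0007  0.0012] [-0.0006  0.0012] [-0.0006  0.0012] [-0.0006  0.0012] [-0.0006  0.0012] [-0.0006  0.0012] [-0.0005  0.0012] [ 49.    23.81 -36.88 118.83  23.9   37.6  -65.19] [ 2.07 -2.36 -0.84] [ 482.62 -183.64  108.62] 47.6
tcp crop [539.34 510.09] knob top crop [397.28 302.6 ]
```

View pics/k8.png

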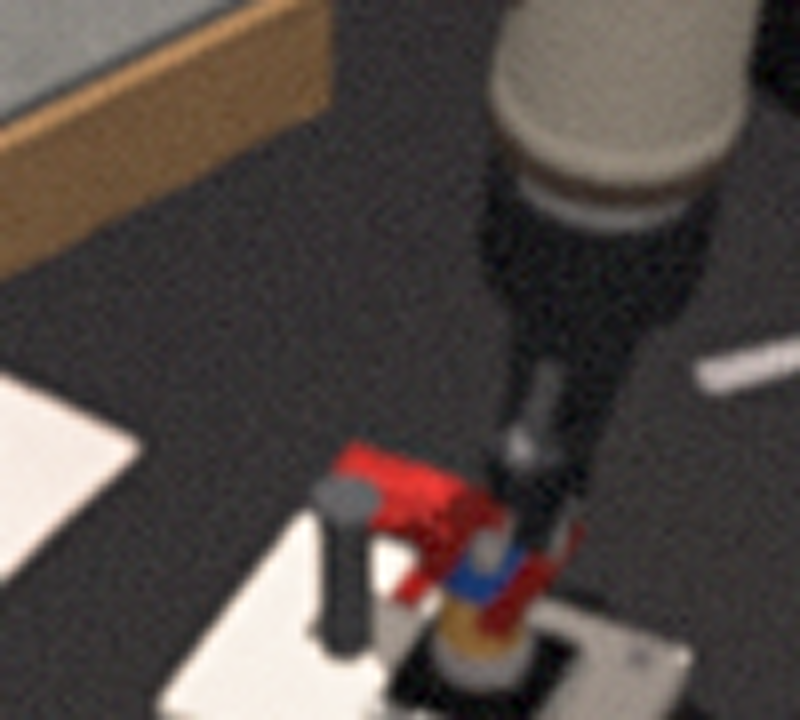

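The fork seems to have stopped. I push once more, ending the call while pushing so that the force shows.

Emit:
drive_tool([
  [0,0,-0.001,1,0.026],
  [0,0,-0.001,1,0.026],
  [0,0,0,1,0.026],
  [0,0,0,0,0.026],
  [0,0,0,0,0.026],
  [0,0,0,0,0.026],
  [-0.0021,0.0034,0,0,0.026],
  [-0.0021,0.0034,0,0,0.026],
  [-0.0021,0.0034,0,0,0.026],
  [-0.0021,0.0034,0,0,0.026],
])

```text
time_s: 48.65
tool_pos: [482.1, -183.4, 109.2]
ee_rot: [[0.854, 0.505, 0.125], [0.513, -0.857, -0.042], [0.086, 0.1, -0.991]]
force: [9.2, -12.9, -7.6]
grip_width: 0.308
```

```bash
python3 arc.py 1|head -1
```

```text
th -147.88056312136027 r 76.86928632809231 jaw -59.48037117408002 want -57.88056312136027 z 109.20343455244814 F [  9.23398578 -12.86089281  -7.62832572] grip 0.30781142519829724 q7 -63.30513083165754 48.65
```

With 15.8 N there is no further motion, well above the 2–6 N wedge force, so this is the stop. I back off to centre the cage, then lift.

Emit:
drive_tool([
  [0.001,-0.0016,0,0,0.026],
  [0.001,-0.0016,0,0,0.026],
  [0.0008,-0.0013,0,0,0.034],
  [0,0,0,0,0.036],
  [0,0,0,0,0.036],
  [0,0,0.005,0,0.036],
  [0,0,0.01,0,0.036],
  [0,0,0.02,0,0.036],
  [0,0,0.025,0,0.036],
  [0,0,0.02,0,0.036],
])

```text
time_s: 49.65
tool_pos: [479.2, -182.0, 188.8]
ee_rot: [[0.853, 0.51, 0.113], [0.517, -0.856, -0.033], [0.08, 0.087, -0.993]]
force: [0.8, 0.6, -0.6]
grip_width: 0.421
```

```bash
python3 arc.py 1|head -1;python3 k.py k9
```

```text
th -149.84373698592228 r 78.60070994949108 jaw -59.190556602372645 want -59.84373698592228 z 188.7781432809946 F [ 0.79401694  0.63637348 -0.62282465] grip 0.4207675362900903 q7 -55.03024039609268 49.65
[ 55.56  16.23 -43.1  116.    15.68  46.18 -55.03] [ 0.79  0.64 -0.62] [ 479.24 -181.99  188.78] 49.65
tcp crop [556.21 347.23] knob top crop [397.28 302.6 ]
```

View pics/k9.png

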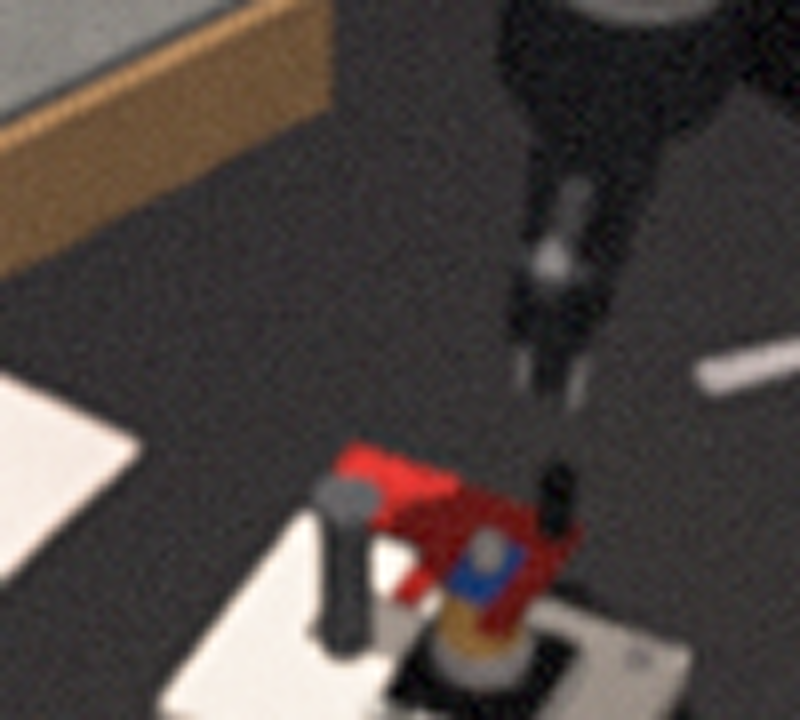

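Emit:
drive_tool([
  [0,-0.02,0.02,0,0.05],
  [0.01,-0.04,0.02,0,0.05],
  [0.02,-0.045,0.01,0,0.05],
  [0.02,-0.045,0.01,0,0.05],
  [0.02,-0.045,0,0,0.05],
  [0.02,-0.04,0,0,0.05],
  [0.01,-0.02,0,0,0.05],
  [0,0,0,0,0.05],
  [0,0,0,0,0.05],
  [0,0,0,0,0.05],
])

```text
time_s: 50.7
tool_pos: [581.9, -443.5, 262.2]
ee_rot: [[0.849, 0.514, 0.124], [0.522, -0.852, -0.042], [0.084, 0.1, -0.991]]
force: [0.5, 1.5, 0.2]
grip_width: 0.587
```

```bash
python3 - <<'E'
from h import *
np.set_printoptions(suppress=True,precision=2)
s=env.read_state();print(s['tool_pos'],s['time_s'])
p=env.read_camera('side');q=env.read_camera('top')
crop(p,255,140,80,75,8,'pics/m1.png');crop(q,290,150,90,80,8,'pics/m2.png')
for n,im in(('side',p),('top',q)):
    X=cloud(im);o=np.array([490.4,-164.]) if n=='top' else np.array([486.3,-163.7])
    th=np.radians(21);R=np.array([[np.cos(th),-np.sin(th)],[np.sin(th),np.cos(th)]]);L=(X[...,:2]-o)@R
    k=(X[...,2]>112)&(X[...,2]<133)&(np.hypot(L[...,0]+16,L[...,1]+19)<25)
    if k.sum():
        c=L[k].mean(0);print(n,'knob local',c,k.sum(),'stand angle',np.degrees(np.arctan2(c[1],c[0]-60)),'(open -80, shut expected -166)')
    print([(round(d['conf'],2),np.round((np.array(d['point'][:2])-o)@R,1),d['point'][2]) for d in env.spot_point(im,'knob_top')])
E
```

```text
[ 581.92 -443.48  262.19] 50.7
side knob local [-14.54 -18.88] 30 stand angle -165.78291872686756 (open -80, shut expected -166)
[(0.69, array([-39.2, 441.5]), 172.8), (0.55, array([-10. , -22.5]), 127.8), (0.49, array([ 3.1, -0. ]), 100.5), (0.2, array([235.7,  35.3]), -2.0)]
top knob local [-15.83 -19.15] 38 stand angle -165.82437962247621 (open -80, shut expected -166)
[(0.78, array([-11.2, -20.5]), 124.7), (0.75, array([-40.1, 444.2]), 171.3), (0.68, array([131.7, 528.2]), -1.3)]
```

View pics/m1.png

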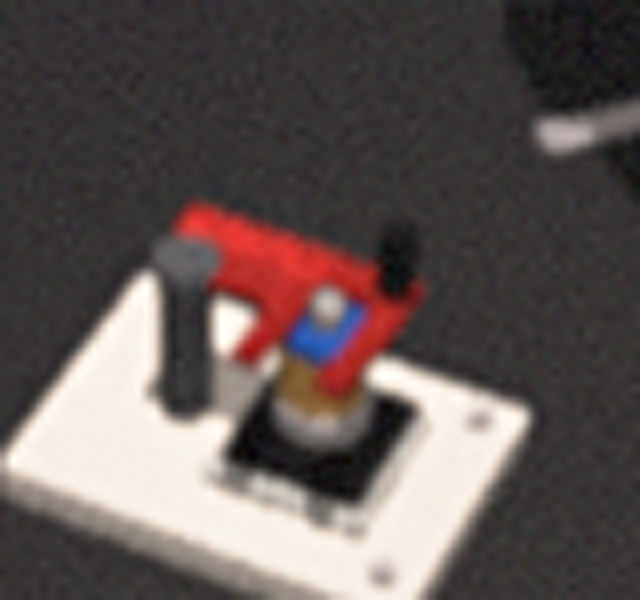

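View pics/m2.png

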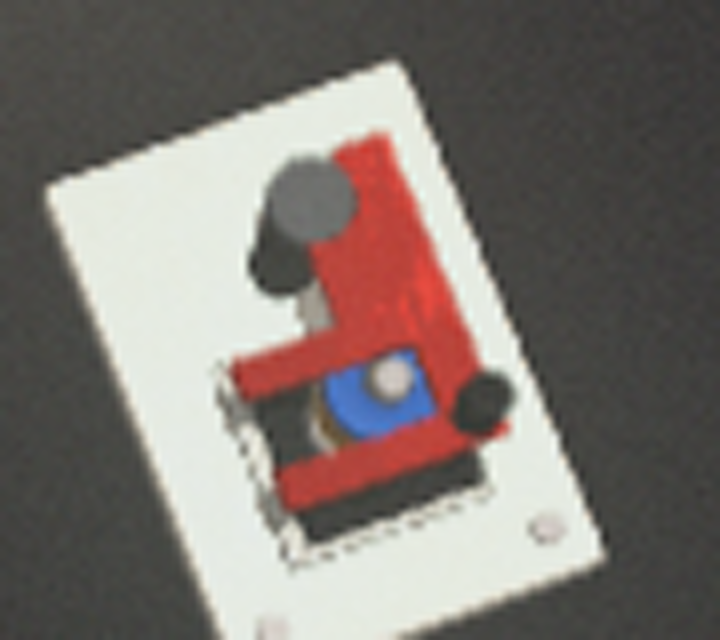

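The fork is shut in both views. The knob turned from -80.0° to -165.8°, which is 85.8° or 1.498 rad. The tines straddle the shaft over the blue washer (top crop 385,390), and the gripper is well clear.

```bash
python3 -c "
from bench import env
print(env.hand_in())"
```

```text
the job is handed in; nothing more can be done
None
```

I finished the spindle and handed it in at about 51 s of the 72 s allowed. The brass spacer sits on the bearing, the blue washer is on top of it, and the red fork is shut over the washer. The gripper is clear of everything.

- **Spacer:** it went over the shaft without hitting its top. The reading on the bearing was about 2 N up and 2 N sideways.
- **Washer:** the first three tries touched the shaft top at under 4 N as read after each move. One nudge went the wrong way because the finger hid part of the washer from the camera; I corrected it and the washer slid on.
- **Fork:** it turned 85.8° (1.498 rad, against 1.5 for shut) by the top camera, and both cameras agree on the end angle to within 0.1°. It did not move further under a 16 N push at the stop.

**Failed or disagreed:**
- The two cameras differed by about 4 mm in x, and the hand slowly tilted, to about 7° by the end.
- The network's knob point was about 4 mm off the depth measurement; I used the depth.
- I read forces only at the end of each move, so I did not see the peaks in between.
- I did not take a full-scene picture at the end to check the other parts, but nothing I saw suggested they had been touched.

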